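# Borescope check of a turbocharger bearing housing

## Task

Inspect the bore of the turbocharger bearing housing with the short rigid borescope that hangs in its bench stand. Lift the borescope out and first white-balance its camera: hold it upright and still for two seconds with its lens about 30 mm above the middle of the white reference puck. Then lower it upright down the middle of the housing's bore until the rubber ring on its tube is level with the top face round the bore, never letting it touch the puck or the housing, and finish while still holding it there, motionless and centred, with everything else left where it lies.

Things in the scene. Friction and masses are not known exactly. Their poses are not given: they have to be found in the camera images.
- scope_handle (a point): Centre of the borescope's handle, where it is gripped: a rounded grey plastic block, 40 mm along x, 30 mm along y (grip across these two plain faces), 58 mm high; the top cap ends 31 mm above this point. z points up along the tube; at the start the borescope hangs upright in its stand, lens down.
- scope_lens (a point): Lens: centre of the lower end of the borescope's bare steel tube (8 mm thick, 90 mm long from the lens to the shoulder), 160 mm straight below scope_handle.
- scope_ring (a point): Centre of the black rubber depth ring (10 mm wide, 3 mm high) on the tube, 22 mm above the lens.
- stand_hole (a point): Centre of the 16 mm hole in the top plate (70 x 56 mm) of the borescope's fixed grey bracket stand, at the plate's upper face, 130 mm above the bench; the foot reaches 65 mm from it. The borescope's tube hangs 90 mm deep in it, the lens 40 mm above the bench and 10 mm above the foot, its x along the stand's x.
- puck_face (a point): Middle of the upper face of the white reference puck: a loose disc 64 mm wide and 20 mm high, aluminium with a matt white tile let into its top.
- bore_mouth (a point): Centre of the mouth of the housing's upright bore, in the plane of the top face round it, 60 mm above the bench. z points up along the bore. The bore is 24 mm wide as drawn but slightly angular: a circle of 8 mm radius about the axis is surely free, 30 mm deep, then it is blind.
- housing: Turbocharger bearing housing, dark cast metal, loose, lying flat on its round flange (152 mm wide, 17 mm high); above it a boss 66 mm wide with the bore in the middle, and three lugs up to 47 mm from the axis and 61 mm high. Origin: centre of its underside.
- scope: The borescope, 191 mm long, 0.22 kg; origin at the lens, z up along the tube. Below the handle come a focus ring (33 mm wide, 118 to 131 mm above the lens), a black battery lamp (17 mm thick) sticking out 51 mm to +x at 109 mm, and a flat shoulder (28 mm wide) whose underside, 90 mm above the lens, rests on the stand.
- puck: The white reference puck; origin at the centre of its underside.
- vernier: Bystander: vernier caliper lying flat, 200 x 60 mm, 8 mm high; origin under its centre.
- wheel: Bystander: bare turbine wheel, 50 mm wide, 31 mm high; origin under its centre.
- bolt: Bystander: bolt standing on its hexagon head, 20 mm wide, 50 mm high; origin under its centre.
Things that resemble listed ones, but are neither listed nor needed, are in the scene too. There is more than one size of the puck; the job needs the smallest.

How it is judged:
By the outcome, as a careful person would: the job done as asked, in the order asked, and still so for the second after the job is handed in, while the arm keeps its last pose, push and grip.
It also fails if it takes over 58 s, if anything falls off the work surface, if the arm or the gripper's body presses on something with over 40 N, if the wrist force passes 120 N, or if a joint passes its speed limit or range.

## Robot

A 7-joint arm with a two-finger parallel gripper is mounted at the origin on the work surface; the furniture and walls round the work are solid. World frame = base frame: x ahead of the robot, y to its left, z up, the work surface at z = 0. Lengths are in m, angles in degrees, forces in N, time in s.
With the tool pointing down it reaches from about 0.425 to 0.875 m from the base axis. Payload 4.7 kg.
Tool frame: the origin (TCP) lies at the very end of the fingers, on their centre line; the grasp point (between the pads) lies env.tcp_to_grasp behind it (env.tcp_to_grasp is the distance from the TCP to the grasp point, in m); z points along the fingers, x is the direction in which the jaws open and shut, and the axes are right-handed (so a half turn about z gives the same grasp; the last joint's range is limited). The gripper opens to 87 mm and grips with 3 to 60 N. Pads are 19 mm wide; open, the fingers measure 117 mm over their backs; the gripper's body (75 mm by 190 mm) begins 51 mm behind the grasp point.
Start: joints at [66.927, 18.392, -4.016, 83.108, 1.295, 78.541, -3.26], TCP at [0.263, -0.594, 0.223] pointing down, gripper open.
Joint ranges: [-163.93, 163.93], [-17.29, 119.83], [-79.2, 71.16], [3.27, 140.29], [-89.18, 269.18], [5.43, 117.66], [-154.24, 154.24]. Speed limits (degrees/s): [147.25, 147.25, 180, 180, 180, 180, 180].

## Interface

Orientations are given as [roll, pitch, yaw] about the fixed x, y, z axes, in that order (R = Rz(yaw) Ry(pitch) Rx(roll)).
In Python, from cell import env gives the robot as it stands. The module is installed in compiled form; this text tells all that it offers.
- The arm moves only by the tool send_rows, never from a script. Its argument "steps" is a list of rows, each a list of 3 entries, a list of its own where there are three numbers: the shift along the tool's x, y, z in m, then the turn, a rotation vector about the tool's x, y, z in rad, then the finger opening in m, from 0 to 0.087. A call has exactly 5 rows; each row is the pose to reach, as a shift and turn from the pose commanded when the call began, along the tool's axes at that moment; what a row does not reach only later rows make up. A row lasts 1/12 s, in which the tool goes at most 41.7 mm and 7.16 degrees, less where a joint would pass 70% of its speed; a pose out of reach is approached as far as the arm can. A call with a gripper value outside its range is refused whole. The fingers move at their own pace and stop on an object; "grip_force" is the grip in N (left out, the last holds). Time passes only in rows, so rows that repeat a pose let the fingers close, or fill a call up. It gives the time, the measured TCP pose, the force and the opening at its end, in the units of the state.
- env.get_obs(): the state, without advancing time (a new reading comes with each control period).
- env.read_camera(name): name is "scene" or "top" or "wrist"; returns a dict with "pixels" (480x640x3 uint8, red, green, blue), "fx", "fy", "cx", "cy" (pixels), "position" and "rotation" of the camera in the world. Camera axes: x right, y up, looking along -z (the intrinsics and any distortion apply to the point x, -y, -z); pixel columns grow to the right and rows downward; lengths in m; the calibration is good to about 2 mm. The wrist camera is an equidistant fisheye: a pixel r from the principal point sees the ray r / f radians off the axis. A picture is of the moment at which its call begins. There is no depth.
- env.sign_off(): hands the job in, once; it reports no verdict.
The state is a dict: "time_s": time; "qpos": joint angles; "joint_velocities": joint speeds; "effort": joint torques, N m; "tool_pos": TCP position; "tool_rot": TCP orientation; "force": force on the tool from outside, world axes, zero at the start; "wrist_torque": the same for the moment, N m; "grip_width": finger opening in m.
Only numpy, scipy, OpenCV 4.12 (cv2) and the standard library are available. Lean on these libraries where they do the work, as an engineer would, in place of code of your own. Each camera call takes 0.05 s, during which the arm holds its last target.

## Working session

There is one attempt and no reset: what is moved stays moved. The work goes in short steps, Python scripts to look and compute and a tool call to move; the robot and the scene stay as the last step left them, time stands still between calls to the robot, and variables do not carry over. Pictures are saved under pics/ and viewed, and the job is handed in when it is done.

Besides the shell and the picture viewer there is one more tool, called after "Request:" as name([rows], argument=value, ...), one row to a line, values as JSON. send_rows: Moves the arm, as the interface text tells. Its arguments: {"type":"object","properties":{"steps":{"type":"array"},"grip_force":{"type":"number"}},"required":["steps"]}

```bash
mkdir -p pics; ls; python3 - <<'E'
from cell import env
import cv2,numpy as np
o=env.get_obs()
for k in o: print(k,np.round(o[k],4))
print(env.tcp_to_grasp)
for n in ["scene","top","wrist"]:
    c=env.read_camera(n)
    cv2.imwrite(f"pics/{n}0.png",c["pixels"][:,:,::-1])
    print(n,{k:np.round(v,4).tolist() for k,v in c.items() if k!="pixels"})
E
```

```text
pics
time_s 0.0
qpos [66.9286 18.439  -4.0178 83.1743  1.2967 78.5399 -3.2607]
joint_velocities [ 0.0195 -0.0472  0.0474  0.0346  0.0781  0.0992 -0.0342]
effort [ 5.00000e-04 -4.91289e+01 -4.03200e-01 -3.12527e+01 -6.37000e-02
  4.37000e-02  2.00000e-04]
tool_pos [ 0.2629 -0.5939  0.2215]
tool_rot [ 1.799934e+02  1.079000e-01 -6.611700e+01]
force [-0.1497 -0.3767 -0.8708]
wrist_torque [ 0.0301 -0.0491  0.0471]
grip_width 0.0869
0.0187
scene {'fx': 605.5404, 'fy': 605.5404, 'cx': 316.6393, 'cy': 237.1855, 'position': [0.1071, 0.8238, 0.9873], 'rotation': [48.4185, -0.4397, -153.4752]}
top {'fx': 490.1143, 'fy': 490.1143, 'cx': 313.0202, 'cy': 234.1481, 'position': [0.3289, -0.0223, 0.9998], 'rotation': [13.7374, 0.1008, -93.6269]}
wrist {'fx': 371.6483, 'fy': 371.6483, 'cx': 319.3139, 'cy': 244.4305, 'position': [0.3305, -0.5667, 0.3836], 'rotation': [-15.4113, 0.1226, -66.096]}
```

View pics/scene0.png

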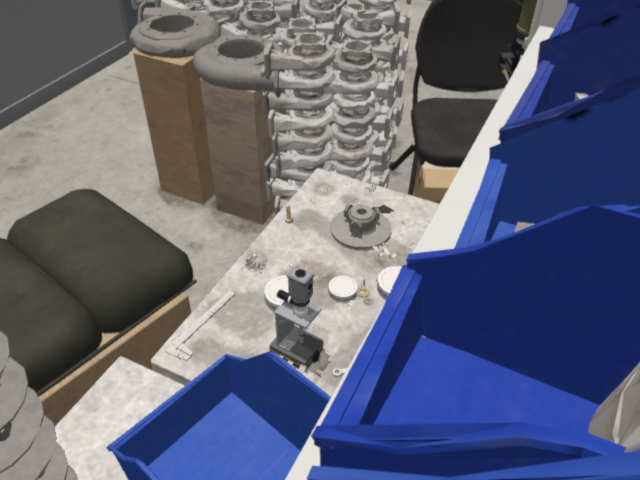

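View pics/top0.png

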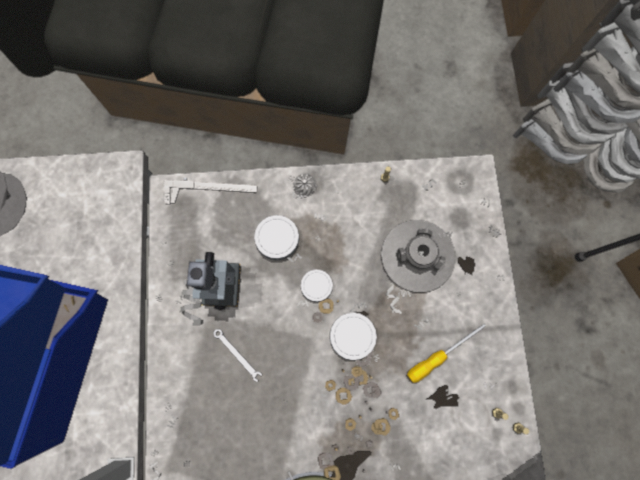

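View pics/wrist0.png

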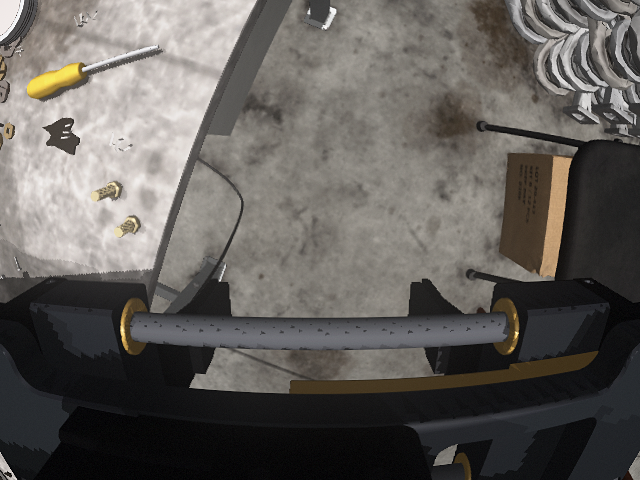

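The top view shows the scope in its stand at about (208,280). The smallest puck is at (317,286) between two larger ones, and the housing boss is at (423,252). The caliper, wheel and bolt lie along the top edge. Next I'll write helpers and look at enlarged crops.

```bash
cat > h.py <<'E'
import cv2,numpy as np
from scipy.spatial.transform import Rotation as R
from cell import env
def cam(n):
    c=env.read_camera(n); c["R"]=R.from_euler("xyz",c["rotation"],degrees=True).as_matrix(); c["n"]=n; return c
def proj(c,p):
    q=(np.asarray(p,float)-c["position"])@c["R"]; q=q*[1,-1,-1]
    if c["n"]=="wrist":
        r=np.hypot(q[...,0],q[...,1]); s=np.arctan2(r,q[...,2])/np.maximum(r,1e-9)
    else: s=1/q[...,2]
    return np.stack([c["cx"]+c["fx"]*q[...,0]*s,c["cy"]+c["fy"]*q[...,1]*s],-1)
def ray(c,uv):
    d=(np.asarray(uv,float)-[c["cx"],c["cy"]])/c["fx"]
    if c["n"]=="wrist":
        r=np.linalg.norm(d); v=np.array([*(d/max(r,1e-9)*np.sin(r)),np.cos(r)])
    else: v=np.array([d[0],d[1],1.])
    v=v*[1,-1,-1]; return c["R"]@(v/np.linalg.norm(v))
def onz(c,uv,z):
    d=ray(c,uv); return c["position"]+d*(z-c["position"][2])/d[2]
def crop(c,u0,v0,w,h,k,name):
    im=c["pixels"][v0:v0+h,u0:u0+w,::-1]
    cv2.imwrite("pics/"+name,cv2.resize(im,None,fx=k,fy=k,interpolation=cv2.INTER_CUBIC))
E
python3 - <<'E'
from h import *
t=cam("top"); s=cam("scene")
crop(t,160,200,150,130,5,"t_stand.png");crop(t,370,205,100,95,6,"t_house.png");crop(s,230,170,200,200,3,"s_all.png")
# pucks: white mask
for c,box in((t,(230,190,400,380)),(s,(255,250,430,320))):
    hsv=cv2.cvtColor(c["pixels"],cv2.COLOR_RGB2HSV)
    m=((hsv[...,2]>225)&(hsv[...,1]<25)).astype(np.uint8)
    n,l,st,ce=cv2.connectedComponentsWithStats(m)
    for i in range(1,n):
        if st[i,4]>150 and box[0]<ce[i,0]<box[2] and box[1]<ce[i,1]<box[3]:
            print(c["n"],ce[i],st[i],onz(c,ce[i],.02))
E
```

```text
top [275.8805668  235.80060729] [256 216  41  41 988] [0.56939871 0.04067237 0.02      ]
top [316.28636364 284.66818182] [305 273  24  24 440] [ 0.46342188 -0.03571042  0.02      ]
top [352.91127695 335.71890547] [ 332  314   43   45 1206] [ 0.35868613 -0.10078195  0.02      ]
scene [387.91618497 277.35549133] [378 266  23  26 346] [ 0.38439268 -0.10617216  0.02      ]
scene [275.66504854 288.09951456] [265 276  23  29 412] [0.59233274 0.03671704 0.02      ]
scene [342.45080092 285.70938215] [329 276  28  20 437] [ 0.4644972  -0.03641025  0.02      ]
```

View pics/t_stand.png

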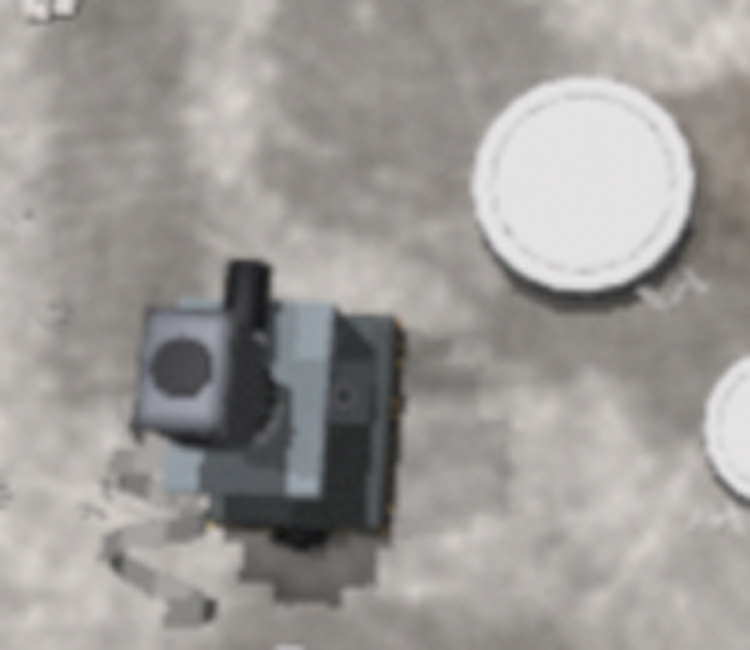

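View pics/t_house.png

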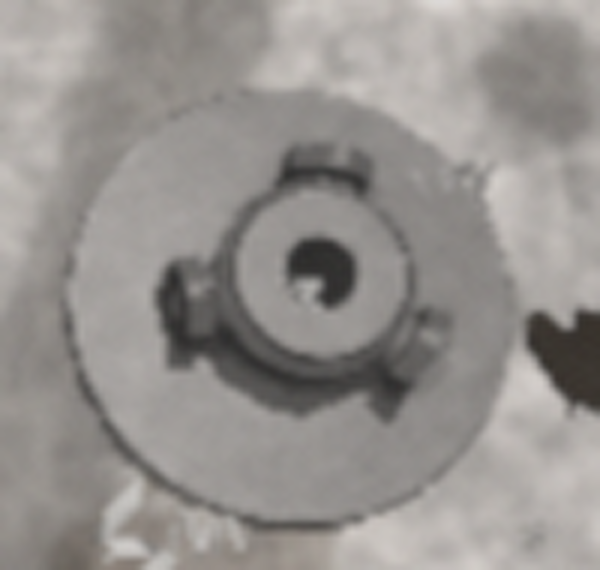

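View pics/s_all.png

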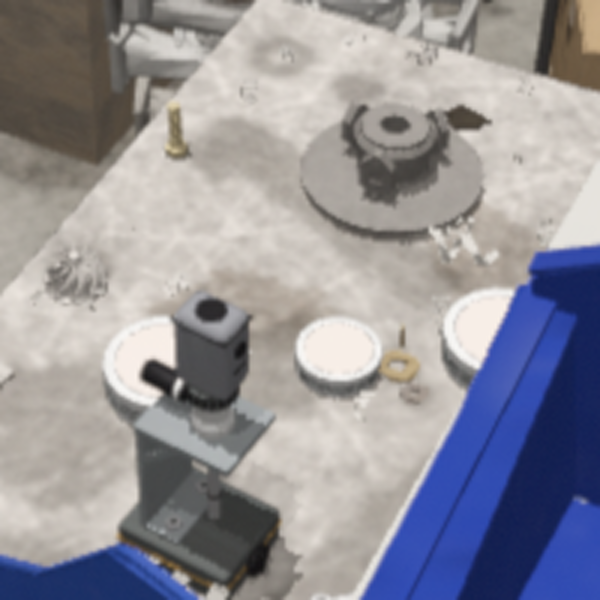

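```bash
python3 - <<'E'
from h import *
t=cam("top"); s=cam("scene")
f=lambda U,k,o:(np.array(U)+.5)/k-.5+o
T=f((182,368),5,(160,200));S=f((211,309),3,(230,170))
print("cap",onz(t,T,.231),onz(s,S,.231))
T=f((322,272),6,(370,205));S=f((396,124),3,(230,170))
print("bore",onz(t,T,.06),onz(s,S,.06))
print("flange c",onz(t,f((292,308),6,(370,205)),.017))
for U in [(150,312),(232,316),(222,432),(135,425)]: print("corner",onz(t,f(U,5,(160,200)),.229))
for U in [(212,290),(250,318),(213,332),(174,318)]: print("scorner",onz(s,f(U,3,(230,170)),.229))
print("plate edges top", [onz(t,f(U,5,(160,200)),.13)[:2].round(3) for U in [(335,303),(322,496),(165,490),(180,297)]])
print("lamp tip",onz(t,f((248,263),5,(160,200)),.149))
E
```

```text
cap [0.46475859 0.15619781 0.231     ] [0.46667062 0.15627827 0.231     ]
bore [ 0.51280296 -0.24857165  0.06      ] [ 0.51292548 -0.24989565  0.06      ]
flange c [ 0.50942561 -0.24728387  0.017     ]
corner [0.48385742 0.16674954 0.229     ]
corner [0.4808923  0.14060894 0.229     ]
corner [0.44387125 0.14418836 0.229     ]
corner [0.44784007 0.1716106  0.229     ]
scorner [0.47453631 0.14006055 0.229     ]
scorner [0.44375434 0.15074659 0.229     ]
scorner [0.45778721 0.17073916 0.229     ]
scorner [0.48349344 0.17096076 0.229     ]
plate edges top [array([0.503, 0.124]), array([0.434, 0.13 ]), array([0.439, 0.186]), array([0.509, 0.18 ])]
lamp tip [0.51539495 0.15164291 0.149     ]
```

```bash
cat >> h.py <<'E'
def plan(x,y,z,yaw,base=None):
    """tool-frame shift and turn to the target from measured pose"""
    o=env.get_obs(); p=np.array(o["tool_pos"]); Rt=R.from_euler("xyz",o["tool_rot"],degrees=True)
    d=np.array([x,y,z])-p; G=R.from_euler("xyz",[180,0,yaw],degrees=True)
    print("t",round(o["time_s"],2),"pos",p.round(4),"rot",np.round(o["tool_rot"],2),"w",round(o["grip_width"],4),"F",np.round(o["force"],2))
    print("shift",Rt.inv().apply(d).round(4),"turn",(Rt.inv()*G).as_rotvec().round(4),"dist",np.linalg.norm(d).round(4))
E
python3 - <<'E'
from h import *
t=cam("top"); s=cam("scene")
def tri(a,b):
    d1,d2=ray(t,a),ray(s,b); A=np.c_[d1,-d2]; x=np.linalg.lstsq(A,s["position"]-t["position"],rcond=None)[0]
    p,q=t["position"]+x[0]*d1,s["position"]+x[1]*d2; return ((p+q)/2).round(3),np.linalg.norm(p-q).round(3)
print(tri((105,293),(272,352)),tri((105,293),(230,357)))
plan(.5,-.25,.33,-80)
E
```

```text
(array([0.442, 0.31 , 0.2  ]), np.float64(0.009)) (array([0.475, 0.332, 0.179]), np.float64(0.053))
t 0.45 pos [ 0.2631 -0.5943  0.2225] rot [180.     0.   -66.12] w 0.0868 F [ 0.5  -0.27 -0.22]
shift [-0.2189 -0.356  -0.1075] turn [1.000e-04 1.000e-04 2.423e-01] dist 0.4316
```

Request:
send_rows([
  [[-0.02,-0.033,-0.01],[0,0,0.025],0.087],
  [[-0.04,-0.066,-0.02],[0,0,0.05],0.087],
  [[-0.06,-0.099,-0.03],[0,0,0.075],0.087],
  [[-0.08,-0.132,-0.04],[0,0,0.1],0.087],
  [[-0.1,-0.165,-0.05],[0,0,0.125],0.087],
])

```text
time_s: 0.87
tool_pos: [0.3743, -0.4345, 0.2732]
tool_rot: [-180.0, -0.0, -73.4]
force: [0.2, 0.0, 0.8]
grip_width: 0.0873
```

```bash
python3 -c "
from h import *
plan(.49,-.2,.33,-95.2)
plan(.466,.156,.30,-95.2)"
```

```text
t 0.87 pos [ 0.3743 -0.4345  0.2732] rot [-1.7999e+02 -3.0000e-02 -7.3360e+01] w 0.0873 F [0.22 0.01 0.76]
shift [-0.1915 -0.178  -0.0569] turn [-2.000e-04 -5.000e-04  3.811e-01] dist 0.2676
t 0.87 pos [ 0.3743 -0.4345  0.2732] rot [-1.7999e+02 -3.0000e-02 -7.3360e+01] w 0.0873 F [0.22 0.01 0.76]
shift [-0.5395 -0.2569 -0.027 ] turn [-2.000e-04 -5.000e-04  3.811e-01] dist 0.5982
```

Request:
send_rows([
  [[-0.028,-0.025,-0.01],[0,0,0.076],0.087],
  [[-0.056,-0.05,-0.02],[0,0,0.152],0.087],
  [[-0.084,-0.075,-0.03],[0,0,0.228],0.087],
  [[-0.112,-0.1,-0.04],[0,0,0.304],0.087],
  [[-0.14,-0.125,-0.05],[0,0,0.381],0.087],
])

```text
time_s: 1.28
tool_pos: [0.4534, -0.2643, 0.3234]
tool_rot: [-180.0, -0.0, -95.3]
force: [1.2, -0.4, -1.1]
grip_width: 0.0872
```

```bash
python3 -c "
from h import *
plan(.466,.156,.30,-95.2)"
```

```text
t 1.28 pos [ 0.4534 -0.2643  0.3234] rot [-1.7997e+02 -4.0000e-02 -9.5330e+01] w 0.0872 F [ 1.17 -0.41 -1.05]
shift [-0.4196  0.0265  0.0231] turn [-0.0006 -0.0007 -0.0022] dist 0.4211
```

Request:
send_rows([
  [[-0.04,0.0,0],[0,0,0],0.087],
  [[-0.08,0.0,0],[0,0,0],0.087],
  [[-0.12,0.0,0],[0,0,0],0.087],
  [[-0.16,0.0,0],[0,0,0],0.087],
  [[-0.2,0.0,0],[0,0,0],0.087],
])

```text
time_s: 1.7
tool_pos: [0.4706, -0.0649, 0.3229]
tool_rot: [-180.0, -0.0, -95.1]
force: [1.3, -0.5, -0.1]
grip_width: 0.0869
```

Request:
send_rows([
  [[-0.04,0.006,0],[0,0,0],0.087],
  [[-0.08,0.012,0],[0,0,0],0.087],
  [[-0.12,0.018,0],[0,0,0],0.087],
  [[-0.16,0.02,0],[0,0,0],0.087],
  [[-0.19,0.02,0],[0,0,0],0.087],
])

```text
time_s: 2.12
tool_pos: [0.4668, 0.1282, 0.3232]
tool_rot: [-179.9, 0.0, -94.9]
force: [0.3, 0.4, -1.0]
grip_width: 0.0869
```

```bash
python3 -c "
from h import *
plan(.466,.156,.30,-95.2)
c=cam('wrist');cv2.imwrite('pics/w1.png',c['pixels'][:,:,::-1])
plan(.466,.156,.30,-95.2)
print(proj(c,[[.466,.156,.231],[.513,-.249,.06],[.464,-.036,.02]]))
"
```

```text
t 2.12 pos [0.4668 0.1282 0.3232] rot [-1.799e+02  1.000e-02 -9.492e+01] w 0.0869 F [ 0.25  0.36 -1.03]
shift [-0.0276  0.0032  0.0232] turn [-0.0017  0.0002  0.005 ] dist 0.0362
t 2.17 pos [0.4665 0.1345 0.3233] rot [-179.9     0.25  -94.47] w 0.087 F [0.5  4.3  0.21]
shift [-0.0213  0.0022  0.0234] turn [-0.0018  0.0044  0.0127] dist 0.0317
[[278.41046436 253.83577926]
 [588.58359152 159.44045751]
 [443.37681051 196.36537612]]
```

View pics/w1.png

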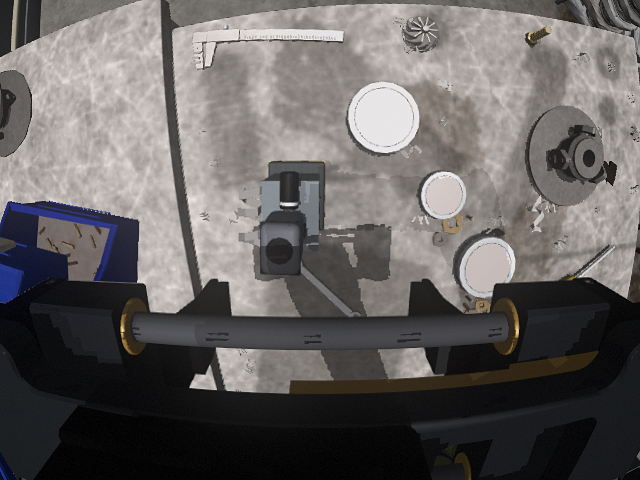

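The cap shows at (279,249) in the wrist view. I had predicted (278,254), but the arm was still settling. I'll move over it and measure again at rest.

Request:
send_rows([
  [[-0.01,0.0,0.0],[0,0,0],0.087],
  [[-0.018,0.001,0.01],[0,0,0],0.087],
  [[-0.018,0.001,0.02],[0,0,0],0.087],
  [[-0.018,0.001,0.023],[0,0,0],0.087],
  [[-0.018,0.001,0.023],[0,0,0],0.087],
])

```text
time_s: 2.58
tool_pos: [0.4678, 0.1403, 0.2977]
tool_rot: [179.8, -0.1, -95.2]
force: [-0.1, 0.1, -0.6]
grip_width: 0.0869
```

Request:
send_rows([
  [[0,0.0,0],[0,0,0],0.087],
  [[0,0,0],[0,0,0],0.087],
  [[0,0,0],[0,0,0],0.087],
  [[0,0,0],[0,0,0],0.087],
  [[0,0,0],[0,0,0],0.087],
])

```text
time_s: 3.0
tool_pos: [0.4686, 0.142, 0.2998]
tool_rot: [-180.0, -0.0, -95.1]
force: [-0.1, -0.1, 0.2]
grip_width: 0.0872
```

```bash
python3 -c "
from h import *
c=cam('wrist');cv2.imwrite('pics/w2.png',c['pixels'][:,:,::-1])
plan(.466,.156,.30,-95.2)
print(proj(c,[[.466,.156,.231],[.513,-.249,.06],[.464,-.036,.02]]))
crop(c,230,170,130,150,5,'w2c.png')
crop(c,400,100,240,190,3,'w2d.png')
"
```

```text
t 3.05 pos [0.4685 0.1421 0.2998] rot [-179.97   -0.    -95.12] w 0.087 F [0.2  0.75 0.35]
shift [-0.0137  0.0038 -0.0002] turn [-0.0005 -0.0001  0.0013] dist 0.0142
[[295.75144117 265.01980643]
 [605.89830237 161.02260672]
 [459.37624813 199.07210214]]
```

View pics/w2c.png

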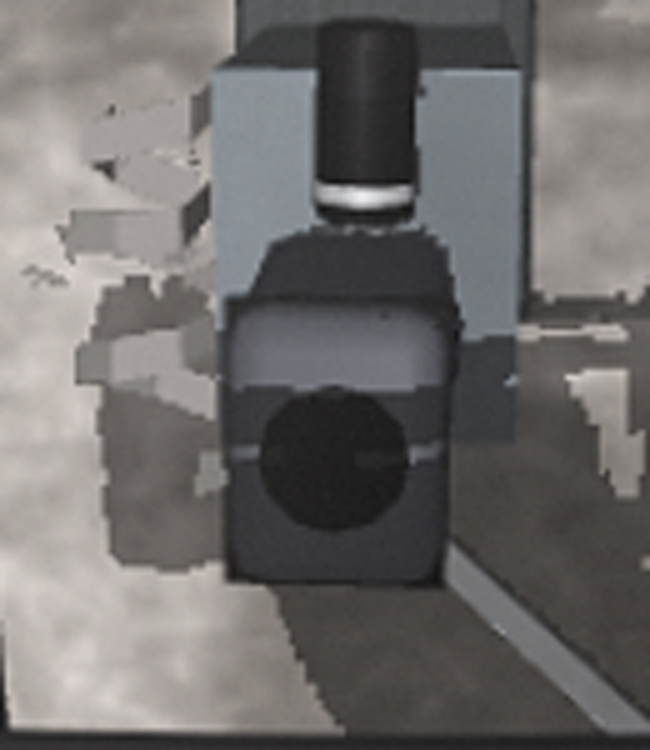

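View pics/w2d.png

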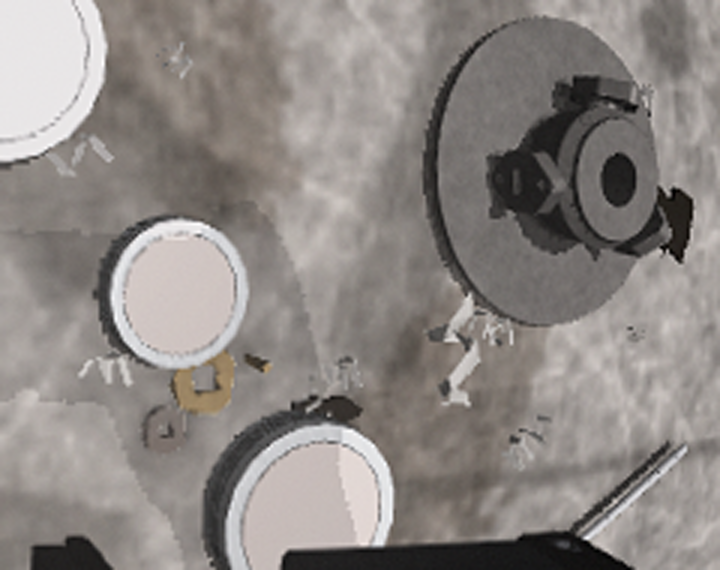

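```bash
python3 -c "
from h import *
c=cam('wrist')
f=lambda U,k,o:(np.array(U)+.5)/k-.5+o
print('cap',onz(c,f((335,458),5,(230,170)),.231),'bore',onz(c,f((619,180),3,(400,100)),.06),'puck',onz(c,f((179,294),3,(400,100)),.02))
for U in [(240,302),(445,302),(444,580),(228,578)]: print(onz(c,f(U,5,(230,170)),.229))
for U in [(213,70),(520,70)]: print(onz(c,f(U,5,(230,170)),.13))
plan(.4672,.156,.25,-95.2)
"
```

```text
cap [0.46853286 0.1552215  0.231     ] bore [ 0.5148296  -0.24906148  0.06      ] puck [ 0.46575473 -0.03588722  0.02      ]
[0.4900124  0.16545375 0.229     ]
[0.48762144 0.13907489 0.229     ]
[0.44941707 0.14264085 0.229     ]
[0.45215765 0.17172579 0.229     ]
[0.51106737 0.17907966 0.13      ]
[0.50590564 0.12421279 0.13      ]
t 3.1 pos [0.4685 0.1422 0.2997] rot [-179.98   -0.    -95.12] w 0.0868 F [-0.38 -0.03  0.38]
shift [-0.0137  0.0025  0.0497] turn [-0.0003 -0.      0.0015] dist 0.0516
```

Request:
send_rows([
  [[-0.007,0.001,0.0],[0,0,0],0.087],
  [[-0.0135,0.002,0.01],[0,0,0.001],0.087],
  [[-0.0135,0.002,0.03],[0,0,0.001],0.087],
  [[-0.0135,0.002,0.05],[0,0,0.001],0.087],
  [[-0.0135,0.002,0.07],[0,0,0.001],0.087],
])

```text
time_s: 3.52
tool_pos: [0.4672, 0.1569, 0.2282]
tool_rot: [-180.0, 0.0, -95.1]
force: [-0.0, 0.1, 0.8]
grip_width: 0.087
```

Request:
send_rows([
  [[0,0,0.02],[0,0,0],0.087],
  [[0,0,0.04],[0,0,0],0.087],
  [[0,0,0.048],[0,0,0],0.087],
  [[0,0,0.048],[0,0,0],0.087],
  [[0,0,0.048],[0,0,0],0.087],
])

```text
time_s: 3.93
tool_pos: [0.4674, 0.1564, 0.1816]
tool_rot: [180.0, 0.0, -95.1]
force: [0.1, -0.4, 0.3]
grip_width: 0.087
```

```bash
python3 -c "
from h import *
plan(.467,.1557,.181,-95.2)
s=cam('scene');crop(s,240,220,120,120,6,'s3.png')
s=cam('wrist');cv2.imwrite('pics/w3.png',s['pixels'][:,:,::-1])
"
```

```text
t 3.93 pos [0.4674 0.1564 0.1816] rot [ 1.7997e+02  1.0000e-02 -9.5120e+01] w 0.087 F [ 0.12 -0.36  0.25]
shift [0.0007 0.0004 0.0006] turn [0.0004 0.0002 0.0014] dist 0.001
```

View pics/w3.png

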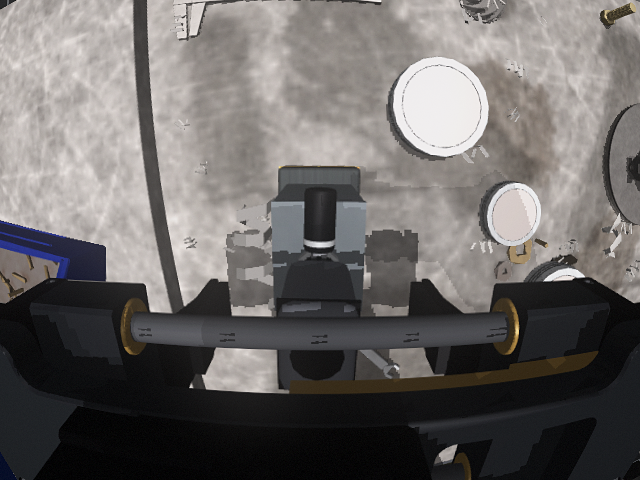

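The handle sits at u≈317, centred between the fingers (inner edges at about 230 and 412). Closing.

Request:
send_rows([
  [[0,0,0],[0,0,0],0.06],
  [[0,0,0],[0,0,0],0.045],
  [[0,0,0],[0,0,0],0.036],
  [[0,0,0],[0,0,0],0.032],
  [[0,0,0],[0,0,0],0.028],
], grip_force=30)

```text
time_s: 4.45
tool_pos: [0.4677, 0.1557, 0.1817]
tool_rot: [-180.0, -0.0, -95.2]
force: [0.1, 0.6, 0.4]
grip_width: 0.0613
```

Request:
send_rows([
  [[0,0,0],[0,0,0],0.02],
  [[0,0,0],[0,0,0],0.01],
  [[0,0,0],[0,0,0],0.01],
  [[0,0,0],[0,0,0],0.01],
  [[0,0,0],[0,0,0],0.01],
], grip_force=30)

```text
time_s: 4.87
tool_pos: [0.4676, 0.1559, 0.1815]
tool_rot: [180.0, 0.0, -95.2]
force: [0.5, -0.3, 0.0]
grip_width: 0.0297
```

```bash
python3 -c "
from h import *
plan(.467,.1557,.30,-95.2)
s=cam('scene');crop(s,240,220,120,120,6,'s4.png')
"
```

```text
t 4.87 pos [0.4676 0.1559 0.1815] rot [ 1.800e+02  1.000e-02 -9.517e+01] w 0.0297 F [ 0.49 -0.33  0.01]
shift [ 0.0002  0.0006 -0.1185] turn [0.     0.0001 0.0006] dist 0.1185
```

View pics/s4.png

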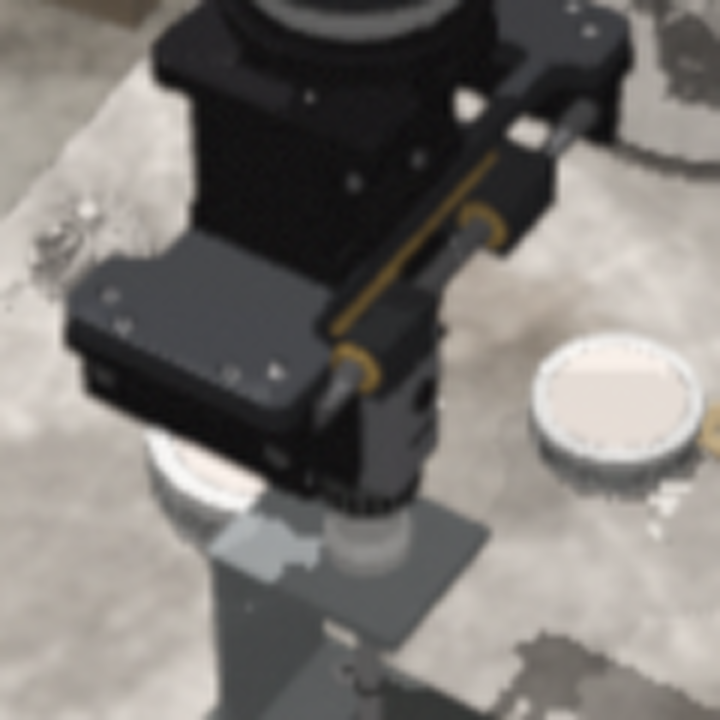

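Gripped at 29.7 mm, with the shoulder still on the plate. Lifting.

Request:
send_rows([
  [[0,0,-0.005],[0,0,0],0.01],
  [[0,0,-0.015],[0,0,0],0.01],
  [[0,0,-0.03],[0,0,0],0.01],
  [[0,0,-0.05],[0,0,0],0.01],
  [[0,0,-0.07],[0,0,0],0.01],
])

```text
time_s: 5.33
tool_pos: [0.4672, 0.1557, 0.2526]
tool_rot: [180.0, -0.0, -95.2]
force: [0.8, 0.4, -2.8]
grip_width: 0.0296
```

Request:
send_rows([
  [[0,0,-0.02],[0,0,0],0.01],
  [[0,0,-0.035],[0,0,0],0.01],
  [[0,0,-0.045],[0,0,0],0.01],
  [[0,0,-0.05],[0,0,0],0.01],
  [[0,0,-0.05],[0,0,0],0.01],
])

```text
time_s: 5.75
tool_pos: [0.468, 0.156, 0.3025]
tool_rot: [-179.9, 0.0, -95.2]
force: [0.1, 0.1, -1.9]
grip_width: 0.0298
```

```bash
python3 -c "
from h import *
plan(.465,-.036,.301,-95.2)
s=cam('scene');crop(s,240,170,130,150,4,'s5.png')
s=cam('wrist');cv2.imwrite('pics/w5.png',s['pixels'][:,:,::-1])
"
```

```text
t 5.75 pos [0.468  0.156  0.3025] rot [-1.7991e+02  1.0000e-02 -9.5170e+01] w 0.0298 F [ 0.12  0.12 -1.88]
shift [ 0.1914 -0.0143  0.0015] turn [-0.0016  0.0002  0.0006] dist 0.192
```

View pics/s5.png

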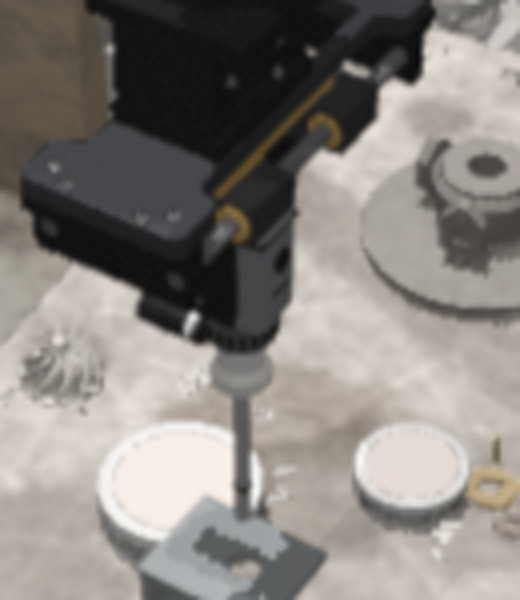

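View pics/w5.png

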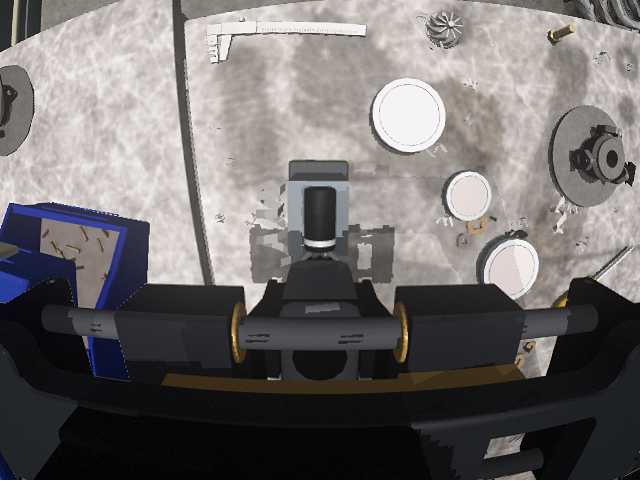

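Request:
send_rows([
  [[0.02,-0.001,0],[0,0,0],0.01],
  [[0.05,-0.003,0],[0,0,0],0.01],
  [[0.085,-0.006,0],[0,0,0],0.01],
  [[0.12,-0.009,0],[0,0,0],0.01],
  [[0.15,-0.012,0],[0,0,0],0.01],
])

```text
time_s: 6.27
tool_pos: [0.465, 0.0028, 0.3003]
tool_rot: [179.9, -0.1, -95.2]
force: [0.4, -0.7, -1.7]
grip_width: 0.03
```

Request:
send_rows([
  [[0.02,-0.001,0],[0,0,0],0.01],
  [[0.033,-0.002,0.01],[0,0,0],0.01],
  [[0.041,-0.002,0.03],[0,0,0],0.01],
  [[0.041,-0.002,0.05],[0,0,0],0.01],
  [[0.041,-0.002,0.07],[0,0,0],0.01],
])

```text
time_s: 6.68
tool_pos: [0.4636, -0.0356, 0.2292]
tool_rot: [179.9, 0.0, -95.2]
force: [-0.2, 0.7, -2.3]
grip_width: 0.0296
```

Request:
send_rows([
  [[0,0,0.008],[0,0,0],0.01],
  [[0,0,0.01],[0,0,0],0.01],
  [[0,0,0.01],[0,0,0],0.01],
  [[0,0,0.01],[0,0,0],0.01],
  [[0,0,0.01],[0,0,0],0.01],
])

```text
time_s: 7.1
tool_pos: [0.4652, -0.0355, 0.2227]
tool_rot: [-179.9, -0.0, -95.1]
force: [-0.1, -0.5, -2.8]
grip_width: 0.0298
```

```bash
python3 -c "
from h import *
plan(.465,-.036,.1915,-95.2)
s=cam('scene');crop(s,270,180,140,140,5,'s6.png')
t=cam('top');crop(t,250,200,150,130,5,'t6.png')
w=cam('wrist');cv2.imwrite('pics/w6.png',w['pixels'][:,:,::-1])
plan(.465,-.036,.1915,-95.2)
p=[.4652,-.036,.02]
for c in(s,t,w):print(proj(c,p))
"
```

```text
t 7.1 pos [ 0.4652 -0.0355  0.2227] rot [-1.7988e+02 -1.0000e-02 -9.5140e+01] w 0.0298 F [-0.13 -0.48 -2.78]
shift [0.0005 0.0002 0.0312] turn [-0.0021 -0.0002  0.0011] dist 0.0312
t 7.25 pos [ 0.4649 -0.0357  0.2224] rot [-1.7991e+02 -2.0000e-02 -9.5160e+01] w 0.03 F [ 0.31 -0.13 -3.22]
shift [ 0.0003 -0.0001  0.0309] turn [-0.0016 -0.0004  0.0007] dist 0.0309
[342.08398368 285.72485351]
[316.37284906 283.77905457]
[317.92959867 218.83303965]
```

View pics/s6.png

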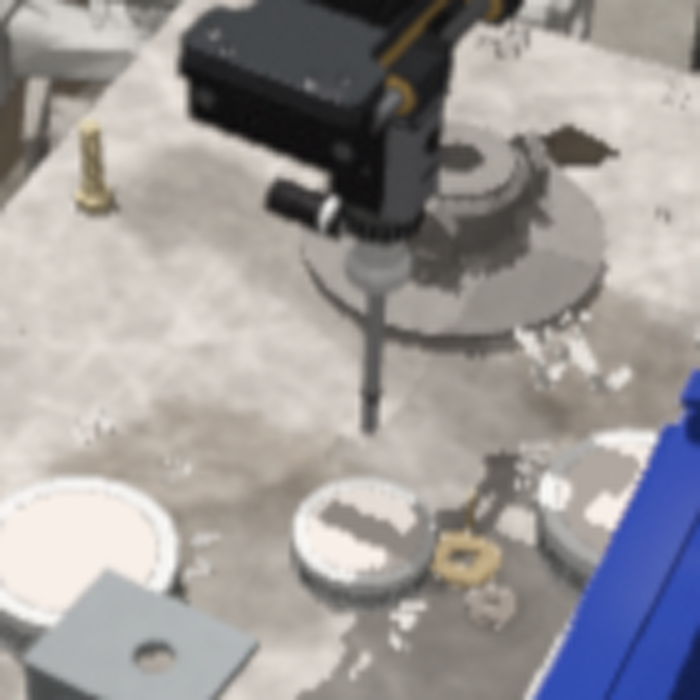

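View pics/t6.png

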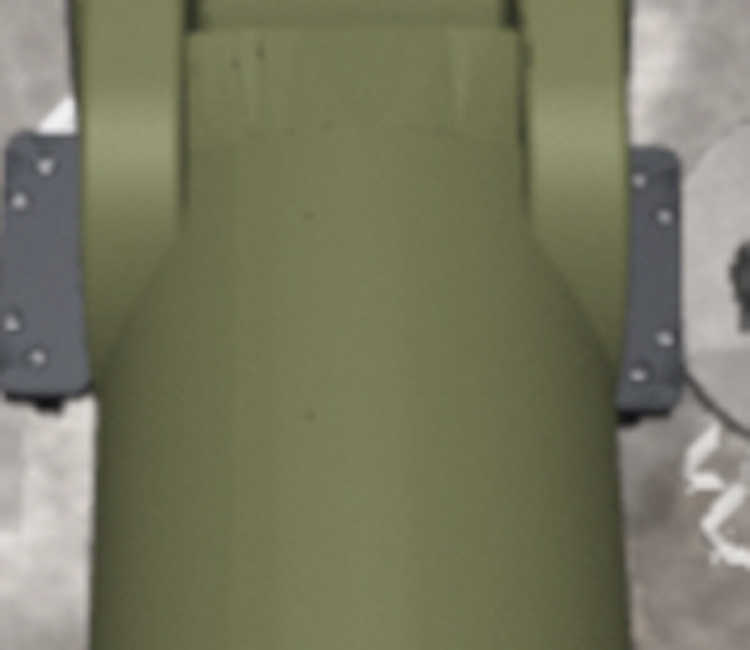

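View pics/w6.png

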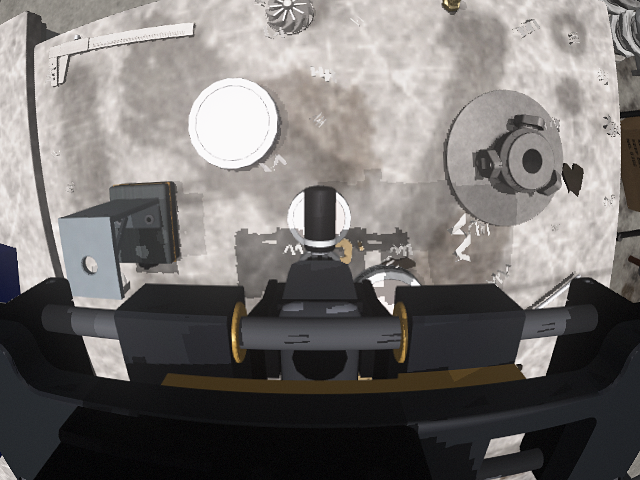

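```bash
python3 -c "
from h import *
s=cam('scene')
z=.2224-.1415
f=lambda U,k,o:(np.array(U)+.5)/k-.5+o
for h in (0,.0235,.09,.022):
  print(h,(proj(s,[.4649,-.0357,z+h])-[270,180]+.5)*5-.5)
print('puck',(proj(s,[.4652,-.036,.02])-[270,180]+.5)*5-.5)
im=s['pixels'][180:320,270:410]
big=cv2.resize(im,None,fx=5,fy=5,interpolation=cv2.INTER_CUBIC)
g=cv2.cvtColor(big,cv2.COLOR_RGB2GRAY)
for r in (310,330,350,370,380,395,410,420,430,435): 
  row=g[r,340:410].astype(int); b=np.median(g[r,[330,335,415,420]]); k=np.where(row<b-25)[0]; print(r,340+k.min() if len(k) else None,340+k.max() if len(k) else None)
crop(s,320,225,50,60,12,'s6b.png')
"
```

```text
0 [367.82017519 432.50537132]
0.0235 [369.86101235 392.72170053]
0.09 [375.91502139 274.70606059]
0.022 [369.72926262 395.29000332]
puck [362.41991839 530.62426755]
310 340 386
330 361 409
350 363 385
370 363 386
380 362 383
395 361 384
410 362 379
420 361 379
430 362 380
435 364 376
```

View pics/s6b.png

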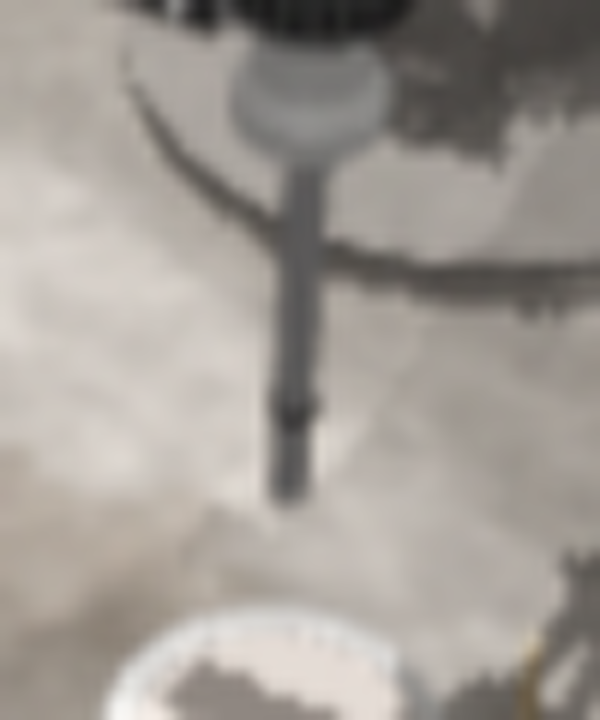

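The lens shows at about (344,266) in the scene view, within 0.5 px of where an upright tube would put it. The puck has the same small camera offset. Lowering to 30 mm above the puck and holding.

Request:
send_rows([
  [[0,0,0.008],[0,0,0],0.01],
  [[0,0,0.018],[0,0,0],0.01],
  [[0,0,0.026],[0,0,0],0.01],
  [[0,0,0.03],[0,0,0],0.01],
  [[0,0,0.031],[0,0,0],0.01],
])

```text
time_s: 7.72
tool_pos: [0.4633, -0.0357, 0.1889]
tool_rot: [179.8, 0.0, -95.2]
force: [-0.2, -0.3, -2.5]
grip_width: 0.0298
```

Request:
send_rows([
  [[0,0,0],[0,0,0],0.01],
  [[0,0,0],[0,0,0],0.01],
  [[0,0,0],[0,0,0],0.01],
  [[0,0,0],[0,0,0],0.01],
  [[0,0,0],[0,0,0],0.01],
])

```text
time_s: 8.13
tool_pos: [0.4646, -0.0358, 0.1909]
tool_rot: [-180.0, -0.0, -95.2]
force: [-0.1, 0.4, -2.6]
grip_width: 0.0297
```

```bash
python3 -c "
from h import *
plan(.465,-.036,.1915,-95.2)
s=cam('scene');crop(s,310,220,70,80,9,'s7.png')
z=.050
print((proj(s,[[.4652,-.036,z],[.4652,-.036,.02]])-[310,220]+.5)*9-.5)
w=cam('wrist');cv2.imwrite('pics/w7.png',w['pixels'][:,:,::-1])
plan(.465,-.036,.1915,-95.2)
"
```

```text
t 8.13 pos [ 0.4646 -0.0358  0.1909] rot [-1.7996e+02 -1.0000e-02 -9.5170e+01] w 0.0297 F [-0.09  0.4  -2.62]
shift [ 0.0002 -0.0004 -0.0006] turn [-0.0007 -0.0002  0.0005] dist 0.0008
[[297.16895751 509.30094163]
 [292.75585311 595.52368159]]
t 8.23 pos [ 0.4645 -0.0358  0.1908] rot [-1.7997e+02 -1.0000e-02 -9.5170e+01] w 0.0297 F [ 0.19 -0.34 -1.9 ]
shift [ 0.0002 -0.0006 -0.0007] turn [-0.0005 -0.0002  0.0005] dist 0.0009
```

View pics/s7.png

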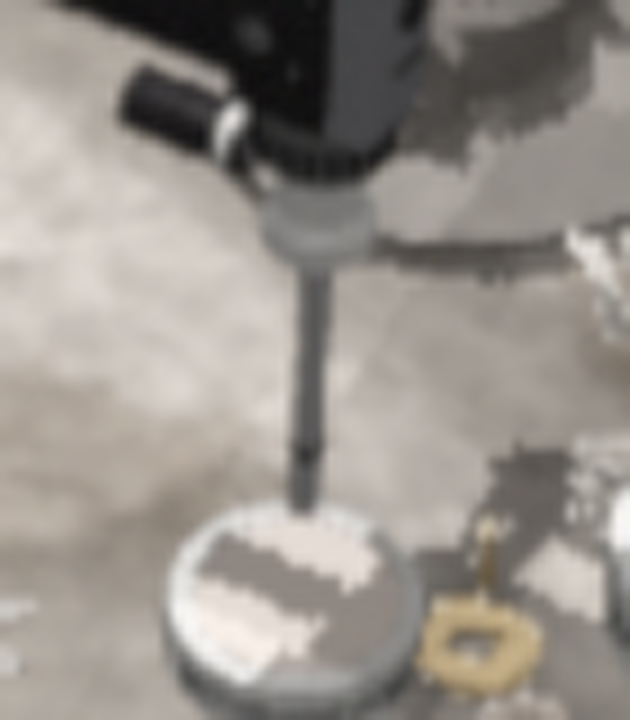

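The lens tip is at (303,510) in the crop and the puck centre at about (294,598), which fits 30 mm above the middle. Holding for about 3 s.

Request:
send_rows([
  [[0,0,0],[0,0,0],0.01],
  [[0,0,0],[0,0,0],0.01],
  [[0,0,0],[0,0,0],0.01],
  [[0,0,0],[0,0,0],0.01],
  [[0,0,0],[0,0,0],0.01],
])

```text
time_s: 8.65
tool_pos: [0.4643, -0.0357, 0.1905]
tool_rot: [-180.0, -0.0, -95.2]
force: [-0.0, 0.6, -2.4]
grip_width: 0.0301
```

Request:
send_rows([
  [[0,0,0],[0,0,0],0.01],
  [[0,0,0],[0,0,0],0.01],
  [[0,0,0],[0,0,0],0.01],
  [[0,0,0],[0,0,0],0.01],
  [[0,0,0],[0,0,0],0.01],
])

```text
time_s: 9.07
tool_pos: [0.4643, -0.0357, 0.1905]
tool_rot: [180.0, -0.0, -95.2]
force: [-0.3, -0.5, -2.2]
grip_width: 0.0301
```

Request:
send_rows([
  [[0,0,0],[0,0,0],0.01],
  [[0,0,0],[0,0,0],0.01],
  [[0,0,0],[0,0,0],0.01],
  [[0,0,0],[0,0,0],0.01],
  [[0,0,0],[0,0,0],0.01],
])

```text
time_s: 9.48
tool_pos: [0.4644, -0.0357, 0.1906]
tool_rot: [-180.0, -0.0, -95.2]
force: [0.0, -0.5, -2.9]
grip_width: 0.0299
```

Request:
send_rows([
  [[0,0,0],[0,0,0],0.01],
  [[0,0,0],[0,0,0],0.01],
  [[0,0,0],[0,0,0],0.01],
  [[0,0,0],[0,0,0],0.01],
  [[0,0,0],[0,0,0],0.01],
])

```text
time_s: 9.9
tool_pos: [0.4644, -0.0357, 0.1905]
tool_rot: [-180.0, -0.0, -95.2]
force: [-0.4, 1.0, -1.5]
grip_width: 0.0299
```

Request:
send_rows([
  [[0,0,0],[0,0,0],0.01],
  [[0,0,0],[0,0,0],0.01],
  [[0,0,0],[0,0,0],0.01],
  [[0,0,0],[0,0,0],0.01],
  [[0,0,0],[0,0,0],0.01],
])

```text
time_s: 10.32
tool_pos: [0.4643, -0.0357, 0.1905]
tool_rot: [180.0, -0.0, -95.2]
force: [-0.1, -0.3, -2.4]
grip_width: 0.0296
```

Request:
send_rows([
  [[0,0,0],[0,0,0],0.01],
  [[0,0,0],[0,0,0],0.01],
  [[0,0,0],[0,0,0],0.01],
  [[0,0,0],[0,0,0],0.01],
  [[0,0,0],[0,0,0],0.01],
])

```text
time_s: 10.73
tool_pos: [0.4643, -0.0357, 0.1906]
tool_rot: [-180.0, -0.0, -95.2]
force: [0.4, 0.5, -3.2]
grip_width: 0.0302
```

Request:
send_rows([
  [[0,0,0],[0,0,0],0.01],
  [[0,0,0],[0,0,0],0.01],
  [[0,0,0],[0,0,0],0.01],
  [[0,0,0],[0,0,0],0.01],
  [[0,0,0],[0,0,0],0.01],
])

```text
time_s: 11.15
tool_pos: [0.4643, -0.0357, 0.1905]
tool_rot: [180.0, -0.0, -95.2]
force: [-1.2, 0.8, -1.8]
grip_width: 0.0299
```

```bash
python3 - <<'E'
from h import *
plan(.5135,-.2492,.30,-95.2)
w=cam('wrist');cv2.imwrite('pics/w8.png',w['pixels'][:,:,::-1]); crop(w,430,70,160,150,5,'w8c.png')
print(proj(w,[.5135,-.2492,.06]))
E
```

```text
t 11.15 pos [ 0.4643 -0.0357  0.1905] rot [180.    -0.   -95.17] w 0.0299 F [-1.23  0.77 -1.79]
shift [ 0.2082 -0.0682 -0.1095] turn [ 0.0001 -0.0001  0.0006] dist 0.2449
[549.87510885 163.77382238]
```

View pics/w8c.png

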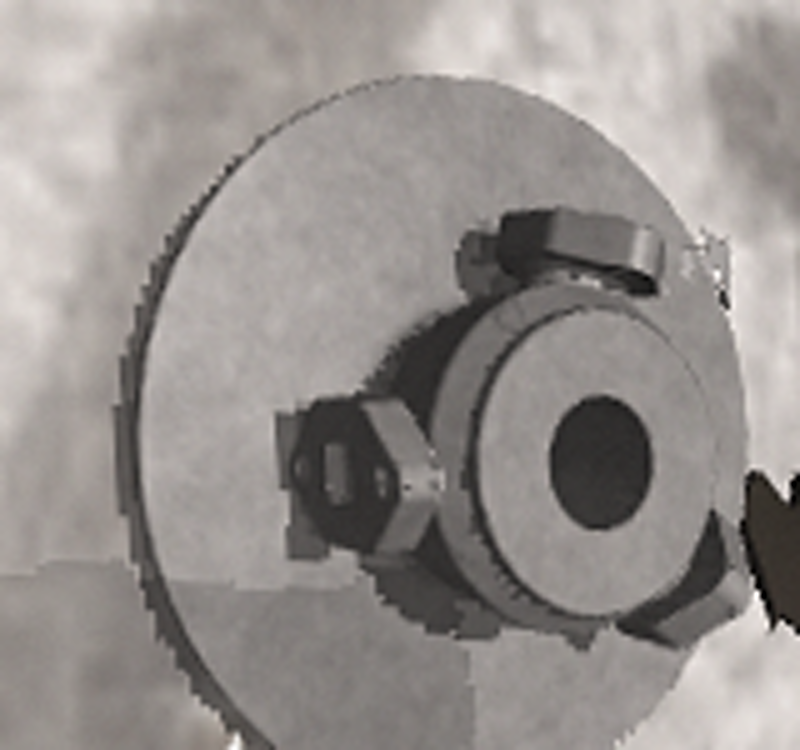

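White balance is done: still to about 0.2 mm for 3 s. Raising and moving over the bore.

Request:
send_rows([
  [[0,0,-0.015],[0,0,0],0.01],
  [[0,0,-0.035],[0,0,0],0.01],
  [[0.015,-0.005,-0.055],[0,0,0],0.01],
  [[0.045,-0.015,-0.07],[0,0,0],0.01],
  [[0.075,-0.025,-0.07],[0,0,0],0.01],
])

```text
time_s: 11.62
tool_pos: [0.4848, -0.1129, 0.2646]
tool_rot: [-179.6, -0.1, -95.0]
force: [0.6, -0.8, -1.4]
grip_width: 0.0298
```

Request:
send_rows([
  [[0.03,-0.01,0],[0,0,0],0.01],
  [[0.06,-0.02,0],[0,0,0],0.01],
  [[0.09,-0.03,0],[0,0,0],0.01],
  [[0.115,-0.038,0],[0,0,0],0.01],
  [[0.133,-0.043,0],[0,0,0],0.01],
])

```text
time_s: 12.03
tool_pos: [0.5131, -0.2525, 0.2599]
tool_rot: [180.0, -0.0, -95.3]
force: [0.5, 0.8, -1.6]
grip_width: 0.0297
```

Request:
send_rows([
  [[0,0,0],[0,0,0],0.01],
  [[0,0,0],[0,0,0],0.01],
  [[0,0,0],[0,0,0],0.01],
  [[0,0,0],[0,0,0],0.01],
  [[0,0,0],[0,0,0],0.01],
])

```text
time_s: 12.45
tool_pos: [0.5136, -0.2476, 0.2608]
tool_rot: [-180.0, -0.0, -95.0]
force: [-0.0, -0.2, -2.0]
grip_width: 0.0298
```

```bash
python3 - <<'E'
from h import *
plan(.5135,-.2492,.25,-95.2)
w=cam('wrist');cv2.imwrite('pics/w9.png',w['pixels'][:,:,::-1])
s=cam('scene');crop(s,310,130,100,120,6,'s9.png')
o=env.get_obs();p=np.array(o['tool_pos']);print(p)
print('wrist bore',proj(w,[.5135,-.2492,.06]))
g=lambda q:((proj(s,q)-[310,130]+.5)*6-.5).round(1)
print('scene lens,shoulder,bore',g([*p[:2],p[2]-.1415]),g([*p[:2],p[2]-.0515]),g([.5135,-.2492,.06]))
E
```

```text
t 12.45 pos [ 0.5136 -0.2476  0.2608] rot [-1.7998e+02 -1.0000e-02 -9.5050e+01] w 0.0298 F [-0.   -0.24 -1.96]
shift [ 0.0016 -0.0001  0.0108] turn [-0.0003 -0.0001  0.0026] dist 0.0109
[ 0.51345653 -0.248126    0.26084301]
wrist bore [319.17701708 219.00278816]
scene lens,shoulder,bore [318.1 373.5] [331.9 183.1] [310.5 489.1]
```

View pics/s9.png

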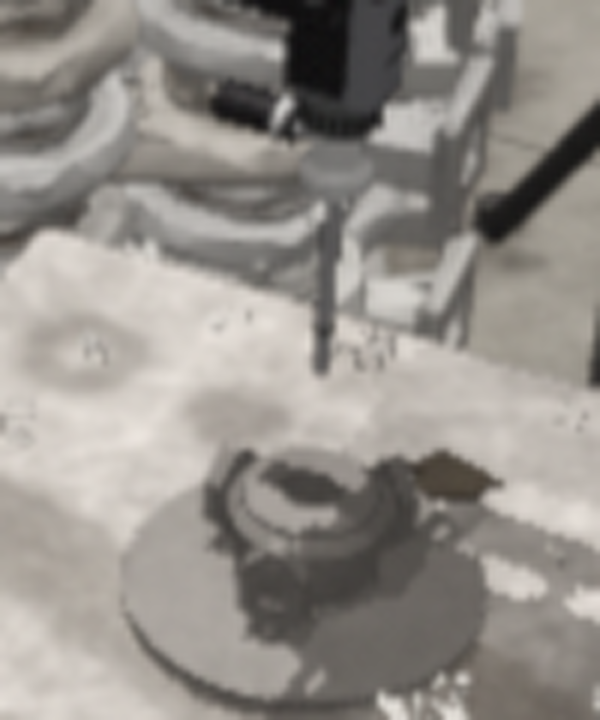

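View pics/w9.png

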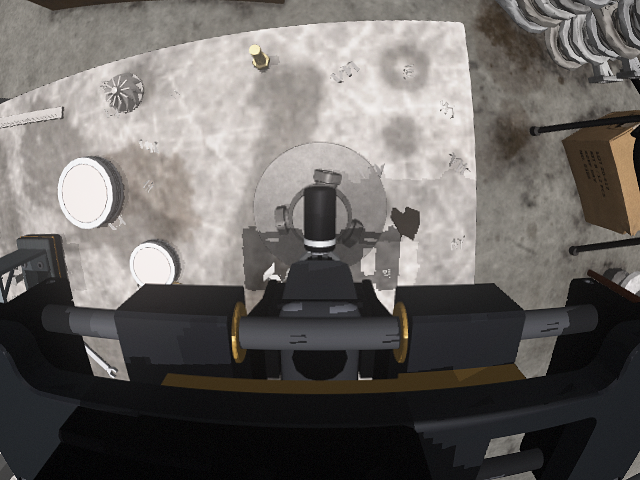

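The lamp hides the bore in the wrist view. In the scene view the lens tip is at crop (321,374), with the bore beneath it. I'll compare tube and bore more precisely within that same camera.

```bash
python3 - <<'E'
from h import *
s=cam('scene');t=cam('top');p=np.array(env.get_obs()['tool_pos'])
def fit(img,u0,v0,w,h,k,thr,nm,lo,hi):
    c=cv2.resize(cv2.cvtColor(img,cv2.COLOR_BGR2GRAY)[v0:v0+h,u0:u0+w],None,fx=k,fy=k,interpolation=cv2.INTER_CUBIC)
    m=(c<thr).astype(np.uint8)
    cs,_=cv2.findContours(m,cv2.RETR_LIST,cv2.CHAIN_APPROX_NONE)
    for q in cs:
        a=cv2.contourArea(q)
        if lo*k*k<a<hi*k*k and len(q)>20:
            e=cv2.fitEllipse(q); print(nm,thr,'c',((np.array(e[0])+.5)/k-.5+[u0,v0]).round(2),'ax',(np.array(e[1])/k).round(1),'ang',round(e[2]),'A',a/k/k)
S=cv2.imread('pics/scene0.png');T=cv2.imread('pics/top0.png')
for th in(50,65,80):
    fit(S,348,200,28,22,8,th,'sbore',15,90); fit(T,410,238,28,26,8,th,'tbore',20,140)
print('pred s',proj(s,[.5135,-.2492,.06]),'t',proj(t,[.5135,-.2492,.06]))
# tube centre in scene per row
g=cv2.cvtColor(s['pixels'],cv2.COLOR_RGB2GRAY).astype(float)
for r in range(164,194,2):
    print(r,g[r,356:372].astype(int),end=' ')
    # predicted axis col at this row
    zz=np.linspace(p[2]-.1415,p[2]-.05,200); q=proj(s,np.c_[np.full(200,p[0]),np.full(200,p[1]),zz]); print(np.interp(r,q[::-1,1],q[::-1,0]).round(2))
E
```

```text
tbore 50 c [423.21 248.51] ax [6.3 8.9] ang 121 A 33.78125
tbore 65 c [423.47 249.26] ax [ 8.3 11.1] ang 132 A 60.4921875
sbore 80 c [361.19 210.96] ax [3.9 7.8] ang 94 A 23.4296875
tbore 80 c [423.49 249.29] ax [ 8.9 11.8] ang 131 A 71.9140625
pred s [361.33544366 211.09312785] t [423.52780004 249.54885785]
164 [113 119 117 114 111 122 162 184 130  93  97 127 119 151 174 184] 364.72
166 [115 121 139 162 169 161 174 173 120  91  90 112 159 184 182 168] 364.57
168 [185 187 190 190 180 154 123  86  85  88  99 153 164 161 142 122] 364.43
170 [153 163 162 142 114 101  96  76  84  88 100 179 190 163 124 104] 364.28
172 [104 101  97  98  98 106 123  91  86  87 101 178 192 191 137 142] 364.13
174 [106 108 121 132 131 139 129  98  88 107 177 192 196 194 175 171] 363.99
176 [133 140 142 140 134 134 120  95  88 111 189 201 204 197 161 178] 363.84
178 [144 140 135 130 132 123 121  96  88 112 190 199 185 155 131 181] 363.7
180 [208 201 183 160 151 153 163 115  90 104 165 154 143 140 137 191] 363.55
182 [212 208 205 200 194 185 137  97  92 119 162 169 156 143 144 163] 363.4
184 [213 209 206 202 199 184 116  79  77 109 195 206 202 198 187 182] 363.26
186 [208 208 208 207 209 208 141  84  91 154 191 199 205 208 202 170] 363.11
188 [199 201 204 206 210 203 138  93  98 151 158 177 162 149 177 182] 362.97
190 [191 196 200 203 201 182 124  92 104 166 189 190 184 139 158 174] 362.82
192 [197 199 199 199 202 199 171 143 155 187 191 186 182 181 183 185] 362.69
```

Request:
send_rows([
  [[0.001,-0.0003,0.01],[0,0,0.001],0.01],
  [[0.001,-0.0003,0.02],[0,0,0.002],0.01],
  [[0.001,-0.0003,0.03],[0,0,0.002],0.01],
  [[0.001,-0.0003,0.04],[0,0,0.002],0.01],
  [[0.001,-0.0003,0.045],[0,0,0.002],0.01],
])

```text
time_s: 13.07
tool_pos: [0.5124, -0.2496, 0.2129]
tool_rot: [179.8, 0.1, -95.3]
force: [-0.5, 0.3, -2.2]
grip_width: 0.03
```

Request:
send_rows([
  [[0,0,0],[0,0,0],0.01],
  [[0,0,0],[0,0,0],0.01],
  [[0,0,0],[0,0,0],0.01],
  [[0,0,0],[0,0,0],0.01],
  [[0,0,0],[0,0,0],0.01],
])

```text
time_s: 13.48
tool_pos: [0.5139, -0.2502, 0.2162]
tool_rot: [-179.9, -0.0, -95.3]
force: [0.0, 0.7, -2.1]
grip_width: 0.0298
```

```bash
python3 - <<'E'
from h import *
plan(.5138,-.2492,.25,-95.2)
w=cam('wrist');crop(w,240,120,160,140,5,'w10.png')
s=cam('scene');crop(s,330,150,64,60,12,'s10.png')
t=cam('top');crop(t,370,200,100,95,6,'t10.png')
o=env.get_obs();p=np.array(o['tool_pos']);print(p)
g=lambda q:((proj(s,q)-[330,150]+.5)*12-.5).round(1)
print('scene lens,ring,bore',g([*p[:2],p[2]-.1415]),g([*p[:2],p[2]-.118]),g([.5138,-.2492,.06]))
a=np.linspace(0,2*np.pi,8,endpoint=False)
print(g(np.c_[.5138+.012*np.cos(a),-.2492+.012*np.sin(a),a*0+.06]))
print('boss',g(np.c_[.5138+.033*np.cos(a),-.2492+.033*np.sin(a),a*0+.06]))
E
```

```text
t 13.48 pos [ 0.5139 -0.2502  0.2162] rot [-1.7994e+02 -3.0000e-02 -9.5280e+01] w 0.0298 F [ 0.01  0.69 -2.13]
shift [-0.001   0.0001 -0.0338] turn [-0.0011 -0.0006 -0.0015] dist 0.0338
[ 0.51369388 -0.25010283  0.21589932]
scene lens,ring,bore [386.5 680.2] [393.2 587.8] [380.2 738.2]
[[325.8 721.2]
 [324.9 749.7]
 [356.5 771.7]
 [402.2 774. ]
 [434.8 755.3]
 [435.3 726.7]
 [403.6 705. ]
 [358.4 702.8]]
boss [[231.4 691.7]
 [227.5 770.1]
 [314.4 831.3]
 [441.3 837.8]
 [531.2 785.4]
 [531.1 706.6]
 [444.  647.8]
 [320.9 641.7]]
```

View pics/s10.png

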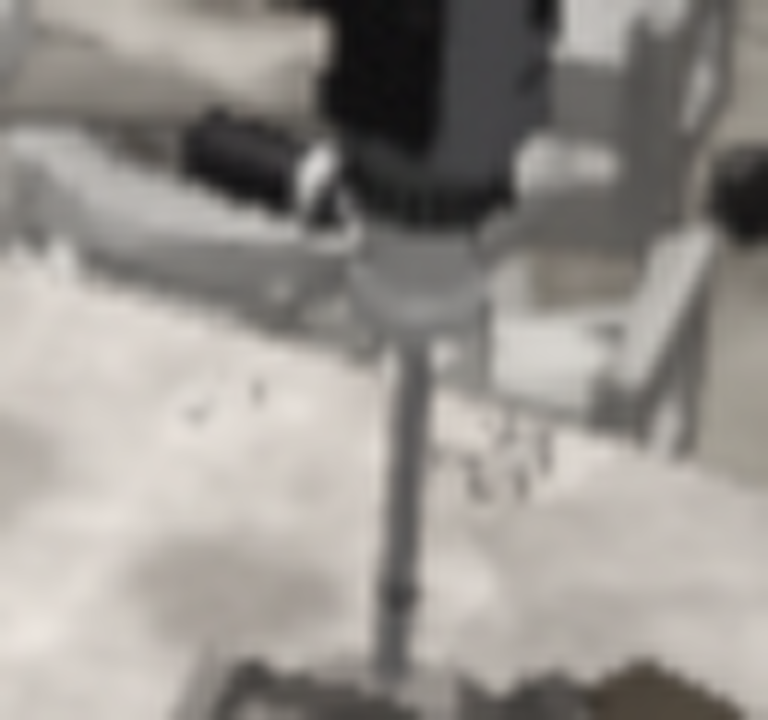

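View pics/w10.png

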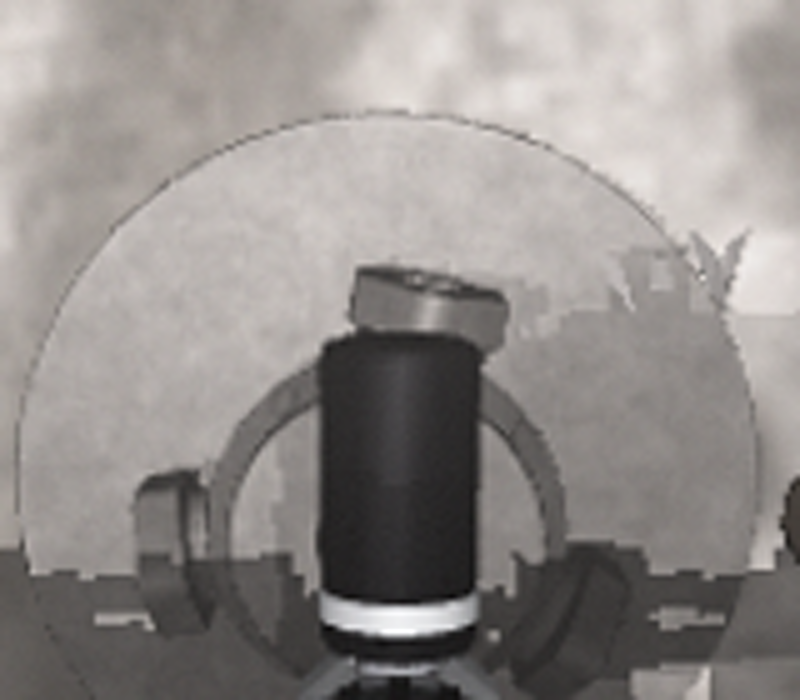

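View pics/t10.png

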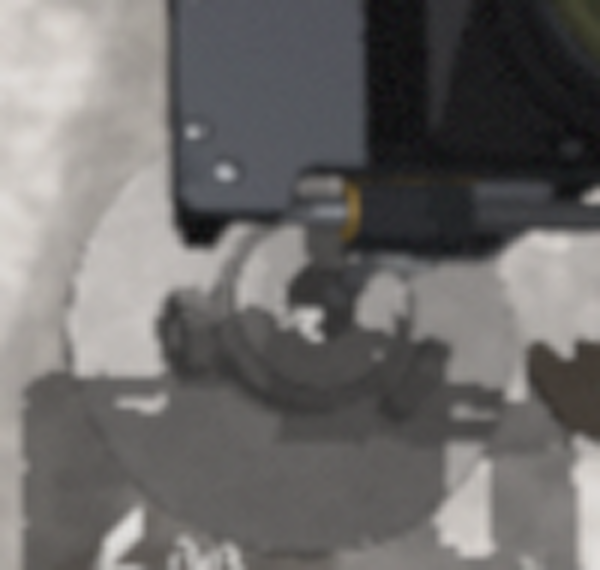

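```bash
python3 - <<'E'
from h import *
w=cam('wrist');o=env.get_obs();p=np.array(o['tool_pos']);print(p,o['tool_rot'])
k=lambda q:((proj(w,q)-[240,120]+.5)*5-.5).round(1)
a=np.linspace(0,2*np.pi,720)
for r,z in((.033,.06),(.076,.017)):
  q=k(np.c_[.5138+r*np.cos(a),-.2492+r*np.sin(a),a*0+z]); print(r,'L',q[q[:,0].argmin()],'R',q[q[:,0].argmax()],'T',q[q[:,1].argmin()])
c,s_=np.cos(np.radians(-5.3)),np.sin(np.radians(-5.3))
for d in(.03,.051):print('lamp',d,k([p[0]+d*c,p[1]+d*s_,p[2]-.0325]))
print('lamp tip sides',[k([p[0]+.051*c-e*s_,p[1]+.051*s_+e*c,p[2]-.0325]) for e in(-.0085,.0085)])
crop(w,210,90,220,180,3.6,'w11.png')
g=cv2.cvtColor(w['pixels'],cv2.COLOR_RGB2GRAY)
# flange edge
for r in (195,205,215,225): print(r,g[r,238:250],g[r,384:400])
E
```

```text
[ 0.51360036 -0.25008032  0.21578795] [-1.79979960e+02 -1.69475162e-02 -9.52862293e+01]
0.033 L [196.3 543.6] R [571.  546.7] T [387.4 361.9]
0.076 L [  7.2 477.9] R [764.4 490.6] T [393.5 113.5]
lamp 0.03 [382.2 536.8]
lamp 0.051 [381.9 342.3]
lamp tip sides [array([462.8, 342.5]), array([301.1, 342.5])]
195 [168 164 163 159 156 153 150 133 148 165 169 170] [137 135 136 139 140 143 186 183 182 181 180 178 176 175 173 172]
205 [169 167 161 157 158 124 163 168 171 168 167 166] [135 135 140 143 137 138 139 127 140 151 155 162 167 172 173 172]
215 [157 156 153 152 149 126 156 157 154 149 150 151] [131 130 134 131 130 132 130 118 124 133 136 141 148 155 150  93]
225 [161 163 159 156 154 150 139 158 160 158 155 162] [132 134 134 132 129 129 127 146 158 161 163 166 150  49  63  64]
```

The wrist view gives a useful check: lamp and gripper both sit edge-on at column 320, while the boss centre is about 2 mm to the +y side. Other cameras disagree by about 1 mm, so I'll turn the tool about the scope axis and compare opposite views to cancel the biases.

Request:
send_rows([
  [[-0.0005,0,0],[0,0,-0.06],0.01],
  [[-0.001,0,0],[0,0,-0.17],0.01],
  [[-0.001,0,0],[0,0,-0.29],0.01],
  [[-0.001,0,0],[0,0,-0.41],0.01],
  [[-0.001,0,0],[0,0,-0.53],0.01],
])

```text
time_s: 14.1
tool_pos: [0.5137, -0.249, 0.2157]
tool_rot: [-180.0, -0.0, -64.6]
force: [-0.1, 0.5, -1.8]
grip_width: 0.03
```

Request:
send_rows([
  [[0,0,0],[0,0,-0.12],0.01],
  [[0,0,0],[0,0,-0.24],0.01],
  [[0,0,0],[0,0,-0.36],0.01],
  [[0,0,0],[0,0,-0.48],0.01],
  [[0,0,0],[0,0,-0.6],0.01],
])

```text
time_s: 14.52
tool_pos: [0.5136, -0.249, 0.2156]
tool_rot: [180.0, -0.0, -30.2]
force: [0.4, 0.6, -3.1]
grip_width: 0.0296
```

Request:
send_rows([
  [[0,0,0],[0,0,-0.12],0.01],
  [[0,0,0],[0,0,-0.24],0.01],
  [[0,0,0],[0,0,-0.35],0.01],
  [[0,0,0],[0,0,-0.42],0.01],
  [[0,0,0],[0,0,-0.441],0.01],
])

```text
time_s: 14.93
tool_pos: [0.5136, -0.2491, 0.2156]
tool_rot: [180.0, -0.0, -5.1]
force: [-0.3, -0.7, -1.6]
grip_width: 0.0299
```

Request:
send_rows([
  [[0,0,0],[0,0,0],0.01],
  [[0,0,0],[0,0,0],0.01],
  [[0,0,0],[0,0,0],0.01],
  [[0,0,0],[0,0,0],0.01],
  [[0,0,0],[0,0,0],0.01],
])

```text
time_s: 15.35
tool_pos: [0.5136, -0.249, 0.2155]
tool_rot: [180.0, 0.0, -5.3]
force: [0.8, -0.2, -2.8]
grip_width: 0.03
```

```bash
python3 - <<'E'
from h import *
plan(.5138,-.2485,.2155,-5.2)
w=cam('wrist');cv2.imwrite('pics/w12.png',w['pixels'][:,:,::-1]);crop(w,240,120,160,140,5,'w12c.png')
s=cam('scene');crop(s,330,150,64,60,12,'s12.png')
plan(.5138,-.2485,.2155,-5.2)
o=env.get_obs();p=np.array(o['tool_pos']);print(p)
g=lambda q:((proj(s,q)-[330,150]+.5)*12-.5).round(1)
print('scene lens,ring,bore',g([*p[:2],p[2]-.1415]),g([*p[:2],p[2]-.1195]),g([.5138,-.2485,.06]))
E
```

```text
t 15.35 pos [ 0.5136 -0.249   0.2155] rot [179.99   0.    -5.3 ] w 0.03 F [ 0.82 -0.22 -2.78]
shift [ 0.0001 -0.0005  0.    ] turn [ 0.0001  0.     -0.0018] dist 0.0005
t 15.45 pos [ 0.5136 -0.249   0.2156] rot [179.99  -0.    -5.29] w 0.0298 F [-0.28 -0.64 -3.05]
shift [ 0.0001 -0.0005  0.0001] turn [ 0.0001 -0.     -0.0015] dist 0.0005
[ 0.51364407 -0.2490002   0.21555476]
scene lens,ring,bore [384.4 684.7] [390.7 598.3] [378.8 740.1]
```

View pics/s12.png

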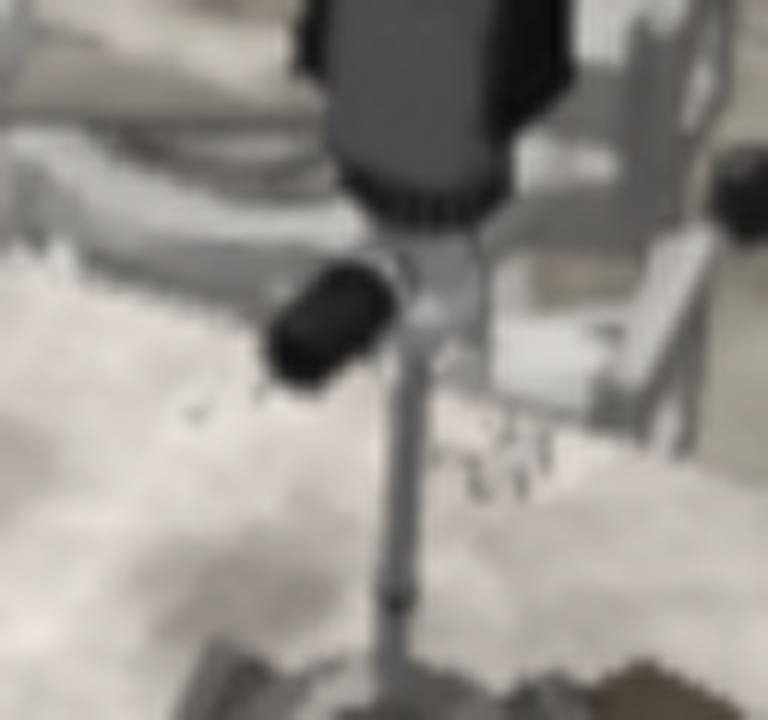

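View pics/w12c.png

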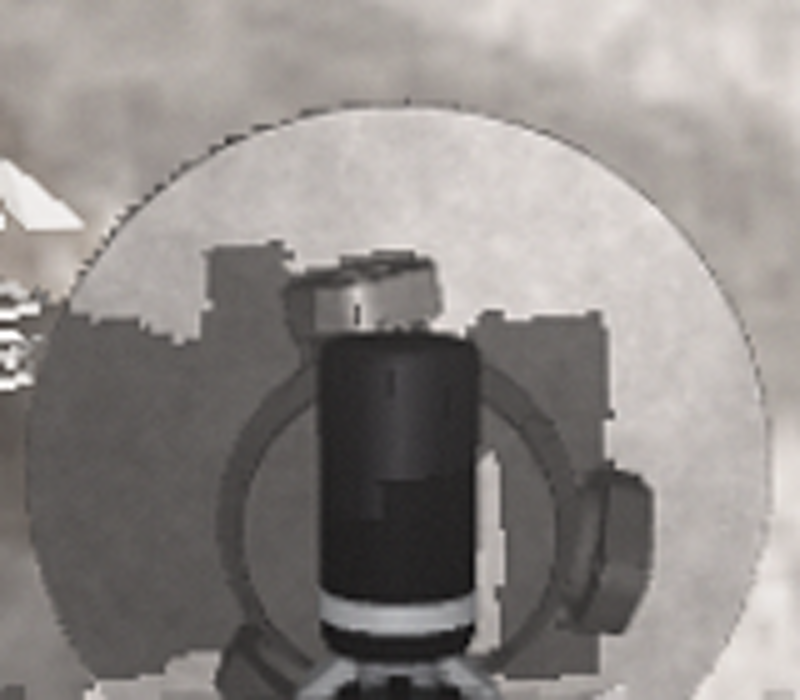

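In x, the lamp (398) and the boss and flange centres (397.5) coincide. Turning another quarter to check y with the camera on the opposite side.

Request:
send_rows([
  [[0,0,0],[0,0,-0.06],0.01],
  [[0,0,0],[0,0,-0.17],0.01],
  [[0,0,0],[0,0,-0.29],0.01],
  [[0,0,0],[0,0,-0.41],0.01],
  [[0,0,0],[0,0,-0.53],0.01],
])

```text
time_s: 15.87
tool_pos: [0.5136, -0.249, 0.2156]
tool_rot: [180.0, 0.0, 25.4]
force: [-0.4, 0.2, -1.4]
grip_width: 0.0299
```

Request:
send_rows([
  [[0,0,0],[0,0,-0.12],0.01],
  [[0,0,0],[0,0,-0.24],0.01],
  [[0,0,0],[0,0,-0.36],0.01],
  [[0,0,0],[0,0,-0.48],0.01],
  [[0,0,0],[0,0,-0.6],0.01],
])

```text
time_s: 16.28
tool_pos: [0.5136, -0.249, 0.2155]
tool_rot: [180.0, 0.0, 59.8]
force: [-0.4, 0.8, -2.6]
grip_width: 0.0299
```

Request:
send_rows([
  [[0,0,0],[0,0,-0.12],0.01],
  [[0,0,0],[0,0,-0.24],0.01],
  [[0,0,0],[0,0,-0.35],0.01],
  [[0,0,0],[0,0,-0.42],0.01],
  [[0,0,0],[0,0,-0.441],0.01],
])

```text
time_s: 16.7
tool_pos: [0.5136, -0.2491, 0.2155]
tool_rot: [180.0, 0.0, 84.9]
force: [0.5, 0.1, -2.5]
grip_width: 0.0301
```

Request:
send_rows([
  [[0,0,0],[0,0,0],0.01],
  [[0,0,0],[0,0,0],0.01],
  [[0,0,0],[0,0,0],0.01],
  [[0,0,0],[0,0,0],0.01],
  [[0,0,0],[0,0,0],0.01],
])

```text
time_s: 17.12
tool_pos: [0.5136, -0.249, 0.2156]
tool_rot: [-180.0, 0.0, 84.7]
force: [-0.2, -0.2, -1.4]
grip_width: 0.0299
```

```bash
python3 - <<'E'
from h import *
w=cam('wrist');cv2.imwrite('pics/w13.png',w['pixels'][:,:,::-1]);crop(w,240,120,160,140,5,'w13c.png')
s=cam('scene');crop(s,330,150,64,60,12,'s13.png');t=cam('top');cv2.imwrite('pics/t13.png',t['pixels'][:,:,::-1])
plan(.5138,-.2485,.2155,84.8)
o=env.get_obs();p=np.array(o['tool_pos']);print(p)
g=lambda q:((proj(s,q)-[330,150]+.5)*12-.5).round(1)
print('scene lens,ring,bore',g([*p[:2],p[2]-.1415]),g([*p[:2],p[2]-.1195]),g([.5138,-.2485,.06]))
E
```

```text
t 17.27 pos [ 0.5136 -0.249   0.2155] rot [-1.800e+02  1.000e-02  8.473e+01] w 0.0303 F [-0.32 -0.82 -2.51]
shift [0.0005 0.0001 0.    ] turn [-0.      0.0001 -0.0012] dist 0.0005
[ 0.51360338 -0.24900887  0.21553316]
scene lens,ring,bore [384.6 684.8] [390.9 598.4] [378.8 740.1]
```

View pics/s13.png

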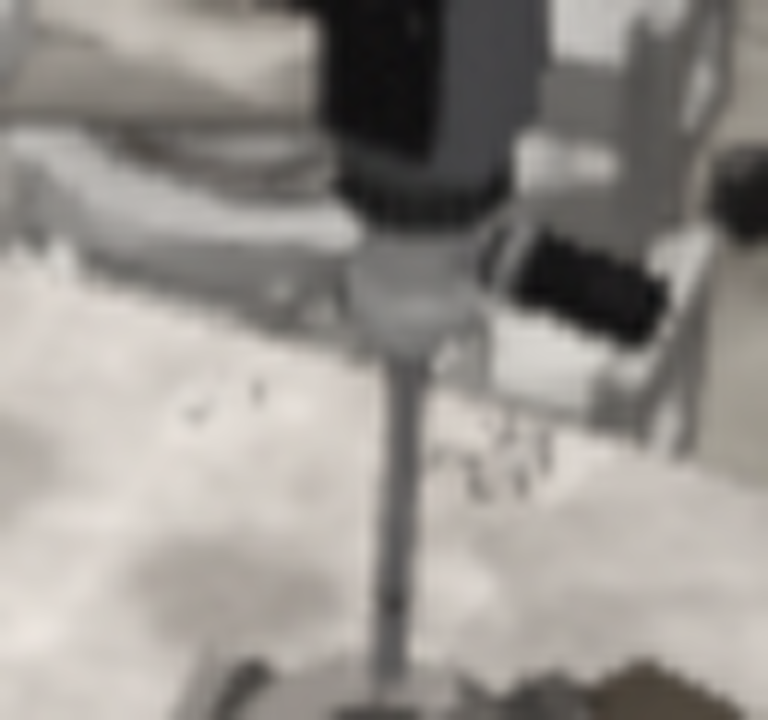

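View pics/w13c.png

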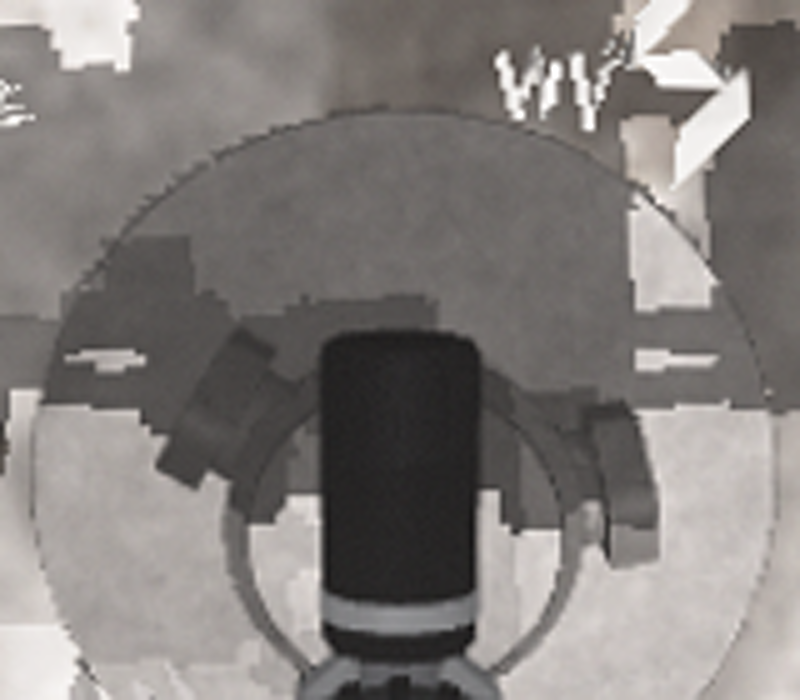

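View pics/t13.png

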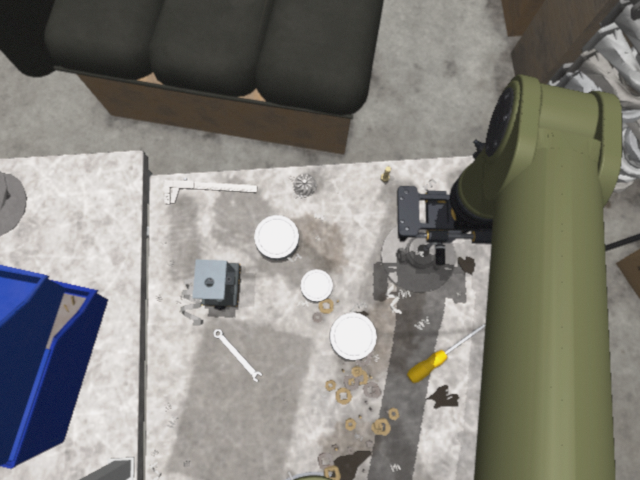

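The opposite views now differ by only about 0.3 mm of bias. They put the bore at x≈0.5137, y≈−0.2483. The scene view shows the tube moving about 1 mm between half turns, so the tube sits about 0.5 mm off the TCP, away from the lamp. I'll centre on that while still above the mouth.

```bash
python3 - <<'E'
from h import *
plan(.5132,-.2483,.1795,84.8)
E
```

```text
t 17.27 pos [ 0.5136 -0.249   0.2155] rot [-1.800e+02  1.000e-02  8.473e+01] w 0.0303 F [-0.32 -0.82 -2.51]
shift [ 0.0007 -0.0005  0.036 ] turn [-0.      0.0001 -0.0012] dist 0.036
```

Request:
send_rows([
  [[0.0003,-0.0002,0],[0,0,0],0.01],
  [[0.0007,-0.0005,0.001],[0,0,0],0.01],
  [[0.0007,-0.0005,0.003],[0,0,0],0.01],
  [[0.0007,-0.0005,0.005],[0,0,0],0.01],
  [[0.0007,-0.0005,0.007],[0,0,0],0.01],
])

```text
time_s: 17.68
tool_pos: [0.5131, -0.2482, 0.2082]
tool_rot: [-180.0, 0.0, 84.7]
force: [0.0, -0.1, -2.1]
grip_width: 0.0298
```

Request:
send_rows([
  [[0,0,0.001],[0,0,0],0.01],
  [[0,0,0.001],[0,0,0],0.01],
  [[0,0,0.001],[0,0,0],0.01],
  [[0,0,0.001],[0,0,0],0.01],
  [[0,0,0.001],[0,0,0],0.01],
])

```text
time_s: 18.1
tool_pos: [0.5133, -0.2483, 0.2077]
tool_rot: [180.0, 0.0, 84.7]
force: [0.1, 0.6, -2.4]
grip_width: 0.0296
```

```bash
python3 - <<'E'
from h import *
s=cam('scene');crop(s,330,160,64,60,12,'s14.png')
plan(.5132,-.2483,.1795,84.8)
t=cam('top');crop(t,370,200,100,95,6,'t14.png')
p=env.get_obs()['tool_pos']
g=lambda q:((proj(s,q)-[330,160]+.5)*12-.5).round(1)
print('scene lens,bore',g([*p[:2],p[2]-.1415]),g([.5137,-.2483,.06]))
E
```

```text
t 18.15 pos [ 0.5133 -0.2483  0.2077] rot [1.7999e+02 1.0000e-02 8.4740e+01] w 0.03 F [ 0.13 -1.11 -2.63]
shift [ 0.     -0.0001  0.0282] turn [ 0.0002  0.0002 -0.001 ] dist 0.0282
scene lens,bore [382.6 597.8] [378.8 620.8]
```

View pics/s14.png

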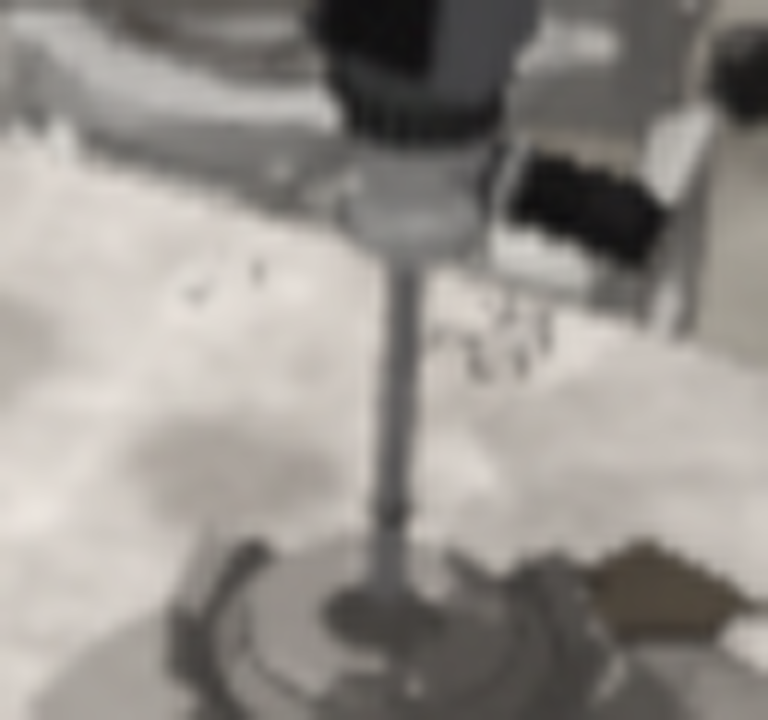

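View pics/t14.png

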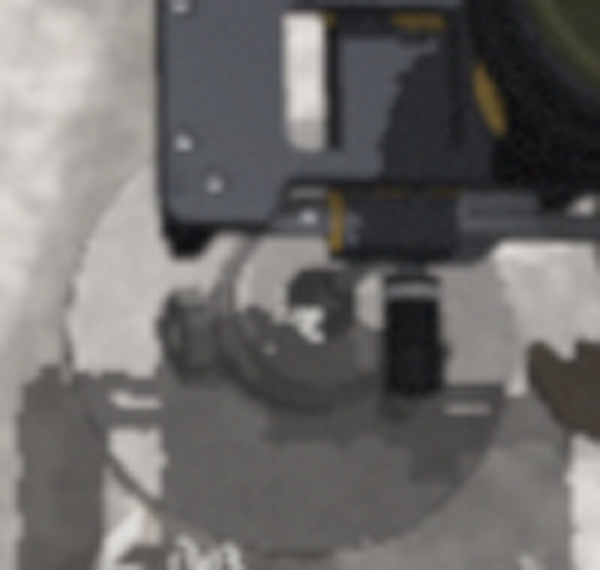

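The lens tip (386,600) sits directly over the bore's dark ellipse, which spans columns 325 to 445 and centres near (383,620). Descending slowly.

Request:
send_rows([
  [[0,0,0.002],[0,0,0],0.01],
  [[0,0,0.004],[0,0,0],0.01],
  [[0,0,0.006],[0,0,0],0.01],
  [[0,0,0.008],[0,0,0],0.01],
  [[0,0,0.01],[0,0,0],0.01],
])

```text
time_s: 18.62
tool_pos: [0.5131, -0.2482, 0.1972]
tool_rot: [-180.0, -0.0, 84.7]
force: [-0.7, -0.7, -1.6]
grip_width: 0.0301
```

Request:
send_rows([
  [[0,0,0.002],[0,0,0],0.01],
  [[0,0,0.004],[0,0,0],0.01],
  [[0,0,0.005],[0,0,0],0.01],
  [[0,0,0.005],[0,0,0],0.01],
  [[0,0,0.005],[0,0,0],0.01],
])

```text
time_s: 19.03
tool_pos: [0.5132, -0.2483, 0.1925]
tool_rot: [-180.0, 0.0, 84.7]
force: [-0.3, 0.0, -2.2]
grip_width: 0.0298
```

```bash
python3 - <<'E'
from h import *
s=cam('scene');crop(s,330,175,64,50,12,'s15.png')
plan(.5132,-.2483,.1795,84.8)
t=cam('top');crop(t,400,225,50,45,12,'t15.png')
p=env.get_obs()['tool_pos']
g=lambda q:((proj(s,q)-[330,175]+.5)*12-.5).round(1)
print('scene ring,bore',g([*p[:2],p[2]-.1195]),g([.5137,-.2483,.06]))
E
```

```text
t 19.08 pos [ 0.5133 -0.2483  0.1926] rot [1.7999e+02 1.0000e-02 8.4740e+01] w 0.0299 F [ 0.16 -0.62 -1.97]
shift [-0.     -0.0001  0.0131] turn [ 0.0001  0.0001 -0.001 ] dist 0.0131
scene ring,bore [384.6 390.5] [378.8 440.8]
```

View pics/s15.png

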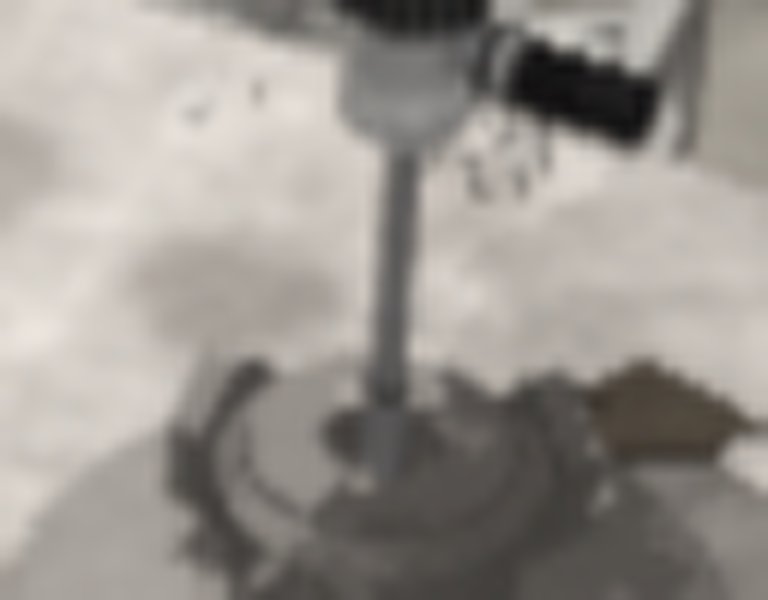

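View pics/t15.png

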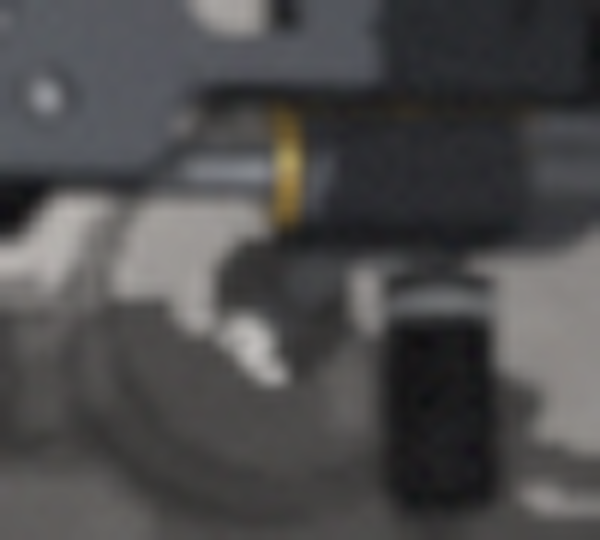

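The tube enters the bore with no contact force. Its column at the mouth (386) matches the bore's centre column (385). Continuing to depth.

Request:
send_rows([
  [[0,0,0.002],[0,0,0],0.01],
  [[0,0,0.004],[0,0,0],0.01],
  [[0,0,0.006],[0,0,0],0.01],
  [[0,0,0.008],[0,0,0],0.01],
  [[0,0,0.01],[0,0,0],0.01],
])

```text
time_s: 19.55
tool_pos: [0.5131, -0.2482, 0.1823]
tool_rot: [-180.0, 0.0, 84.7]
force: [-0.6, -0.4, -2.4]
grip_width: 0.0298
```

Request:
send_rows([
  [[0,0,0.001],[0,0,0],0.01],
  [[0,0,0.002],[0,0,0],0.01],
  [[0,0,0.003],[0,0,0],0.01],
  [[0,0,0.003],[0,0,0],0.01],
  [[0,0,0.003],[0,0,0],0.01],
])

```text
time_s: 19.97
tool_pos: [0.5132, -0.2483, 0.1796]
tool_rot: [180.0, 0.0, 84.7]
force: [0.5, 1.5, -2.5]
grip_width: 0.0302
```

Request:
send_rows([
  [[0,0,0],[0,0,0],0.01],
  [[0,0,0],[0,0,0],0.01],
  [[0,0,0],[0,0,0],0.01],
  [[0,0,0],[0,0,0],0.01],
  [[0,0,0],[0,0,0],0.01],
])

```text
time_s: 20.38
tool_pos: [0.5132, -0.2483, 0.1796]
tool_rot: [180.0, 0.0, 84.7]
force: [0.0, -0.9, -1.5]
grip_width: 0.0298
```

```bash
python3 - <<'E'
from h import *
s=cam('scene');crop(s,340,190,44,40,16,'s16.png')
plan(.5132,-.2483,.1795,84.8)
w=cam('wrist');crop(w,220,110,200,150,4,'w16.png')
p=env.get_obs()['tool_pos']
g=lambda q:((proj(s,q)-[340,190]+.5)*16-.5).round(1)
print('scene ring,bore',g([*p[:2],p[2]-.1195]),g([.5137,-.2483,.06]))
a=np.linspace(0,2*np.pi,360);q=g(np.c_[.5137+.012*np.cos(a),-.2483+.012*np.sin(a),a*0+.06]);print(q.min(0),q.max(0))
E
```

```text
t 20.43 pos [ 0.5132 -0.2483  0.1796] rot [1.800e+02 1.000e-02 8.474e+01] w 0.0301 F [-0.03 -0.52 -2.4 ]
shift [-0.     -0.      0.0001] turn [ 0.0001  0.0001 -0.001 ] dist 0.0001
scene ring,bore [348.3 348.5] [345.3 347.9]
[266.1 298.3] [424.5 398.2]
```

View pics/s16.png

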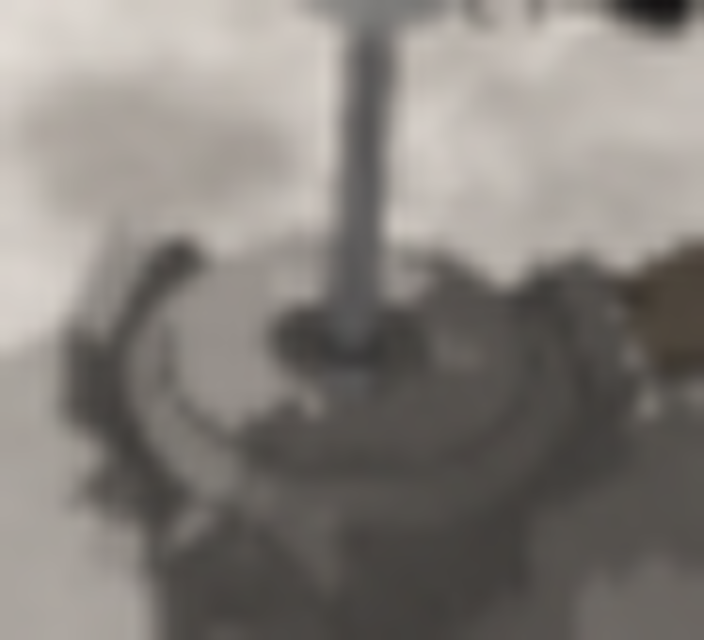

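View pics/w16.png

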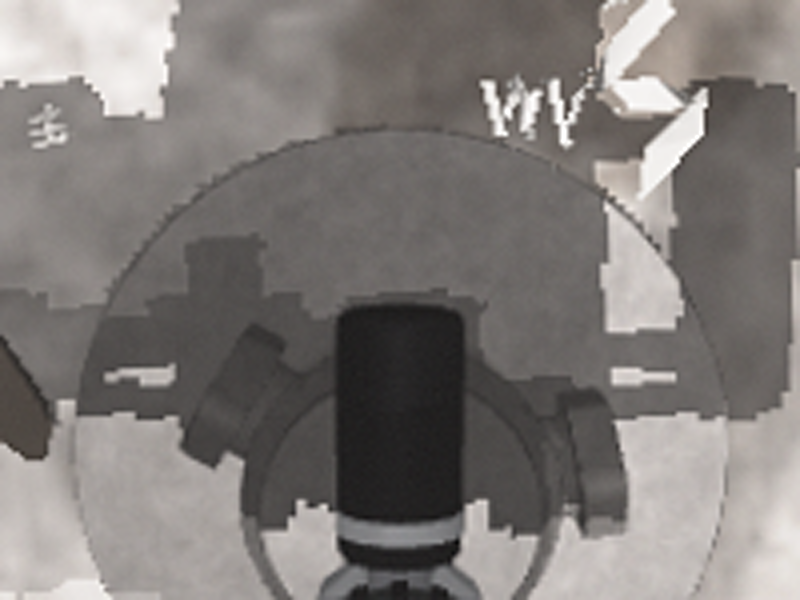

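The ring (353,352) lies at the bore's centre (about 351,349), so it is centred and level. In the wrist view the flange centre (401.5) and lamp (400) agree. One more still period, then I'll hand in.

Request:
send_rows([
  [[0,0,0],[0,0,0],0.01],
  [[0,0,0],[0,0,0],0.01],
  [[0,0,0],[0,0,0],0.01],
  [[0,0,0],[0,0,0],0.01],
  [[0,0,0],[0,0,0],0.01],
])

```text
time_s: 20.9
tool_pos: [0.5132, -0.2483, 0.1796]
tool_rot: [180.0, 0.0, 84.7]
force: [-0.5, -1.1, -2.2]
grip_width: 0.0292
```

Request:
send_rows([
  [[0,0,0],[0,0,0],0.01],
  [[0,0,0],[0,0,0],0.01],
  [[0,0,0],[0,0,0],0.01],
  [[0,0,0],[0,0,0],0.01],
  [[0,0,0],[0,0,0],0.01],
])

```text
time_s: 21.32
tool_pos: [0.5132, -0.2483, 0.1796]
tool_rot: [-180.0, 0.0, 84.7]
force: [-0.2, 0.9, -2.2]
grip_width: 0.0299
```

```bash
python3 -c "
from h import *
plan(.5132,-.2483,.1795,84.8)
print(env.sign_off())"
```

```text
t 21.32 pos [ 0.5132 -0.2483  0.1796] rot [-180.      0.     84.74] w 0.0299 F [-0.15  0.88 -2.23]
shift [-0.      0.      0.0001] turn [-0.      0.0001 -0.0011] dist 0.0001
the job is handed in; nothing more can be done
None
```

I lifted the borescope from its stand and held it still for about 3 s with the lens 29–30 mm above the smallest puck. I then lowered it down the housing's bore and handed in at 21.3 s, still holding it there.

- **Depth:** the ring is level with the top face, within about 0.5 mm by the scene camera and the tool height.
- **Centring:** the last scene and wrist pictures agree to about 0.5 mm.
- **Contact:** the force readings showed only the scope's weight (about 2 N) with no contact on the way down, and the tool held steady to 0.1 mm at the end.
- **Disagreement:** single-view estimates of the bore's position differed by 1–2 mm between cameras. I settled this by comparing wrist views a half turn apart. The tube also sits about 0.5 mm off the tool centre, and I corrected for that.

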